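Tip the rejects into the remelt tank and check its temperature

TASK

Gather the loose round wax pucks from the bench into the tray bay that already holds a round puck, then carry the tray to the steel remelt tank by its post and tip it on that bay's corner so that all the round pucks, and only they, slide out into the tank; set the tray back upright on its cork mat with the other shapes still inside. Then pick up the infrared thermometer, aim its lens squarely at the black spot on the tank's side from about 10 cm away, hold it still there for two seconds, and lay it back on its rubber pad. Leave the jars, the bottle, the scraper and the wick bar where they are.

Things in the scene. Friction and masses are not known exactly. Their poses are not given: they have to be found in the camera images.
- tray: loose aluminium tray 224 x 224 mm, 0.3 kg, wax slides on it (friction 0.3); origin under its centre, z up. Floor, walls, dividers 4 mm thick, tops at 38 mm. A cross of dividers makes four bays 106 x 106 mm. A wooden post 24 x 24 mm, faces square to the tray's DIAGONALS, rises at the centre to 100 mm, for gripping from above. Which bay holds which shape changes from start to start
- bay0 (a point): centre of a tray bay's floor, at tray x +55, y +55 mm, axes as the tray's. The bay's outer corner is open to the floor, with no lip: both outer walls stop 72 mm short of it. That corner is at tray x +112, y +112 mm
- bay1 (a point): centre of a tray bay's floor, at tray x -55, y +55 mm, axes as the tray's. The bay's outer corner is open to the floor, with no lip: both outer walls stop 72 mm short of it. That corner is at tray x -112, y +112 mm
- bay2 (a point): centre of a tray bay's floor, at tray x -55, y -55 mm, axes as the tray's. The bay's outer corner is open to the floor, with no lip: both outer walls stop 72 mm short of it. That corner is at tray x -112, y -112 mm
- bay3 (a point): centre of a tray bay's floor, at tray x +55, y -55 mm, axes as the tray's. The bay's outer corner is open to the floor, with no lip: both outer walls stop 72 mm short of it. That corner is at tray x +112, y -112 mm
- puck0: round puck of cream wax, 50 mm across and 28 mm high, 50 g, loose in one bay of the tray at the start: that bay is the reject bay. Origin under its centre
- puck1: round puck of cream wax, 50 mm across and 28 mm high, 50 g, loose on the bench at the start; two or three of these are present. Origin under its centre
- puck2: round puck of cream wax, 50 mm across and 28 mm high, 50 g, loose on the bench at the start; two or three of these are present. Origin under its centre
- puck3: round puck of cream wax, 50 mm across and 28 mm high, 50 g, loose on the bench at the start; two or three of these are present. Origin under its centre
- square: square block of the same wax, 46 x 46 x 28 mm, alone in another bay; stays in the tray. Origin under its centre
- bar: oblong block of the same wax, 52 x 26 x 28 mm, alone in another bay; stays in the tray. Origin under its centre
- cross: cross-shaped block of the same wax, 50 x 50 x 28 mm, arms 20 mm wide, alone in another bay; stays in the tray. Origin under its centre
- tray_mat: fixed cork mat, 250 x 250 x 4 mm, home of the tray; origin under its centre, top at 4 mm
- tank_floor (a point): centre of the inner floor, 5 mm above the bench, of the fixed open-topped steel remelt tank: outside 240 mm along x, 250 mm along y, 100 mm high, walls 5 mm, axes along its sides. A grey heater box of the same height, 220 x 70 mm, is joined to its +y side
- spot (a point): centre of the round matt black spot, 44 mm across, on the outside of the tank's -y wall, 60 mm above the bench; axes as the tank's, the spot faces its -y
- thermometer: loose infrared thermometer, a grey box 34 mm wide (y), 42 mm high, from x -70 to +50 mm, with a black lens barrel 30 mm across on to x +75 mm; 0.16 kg. Lies flat on the pad at the start. Origin under it, at the middle of its 145 mm length within 3 mm; it looks along its +x. Grip across its width near the origin
- lens (a point): centre of the thermometer's lens: 75 mm ahead of its origin and 24 mm above its underside; axes as the thermometer's, it looks along +x
- pad: fixed black rubber pad, 190 x 70 x 4 mm, long side along its x, home of the thermometer; origin under its centre, top at 4 mm. The thermometer's x lies along the pad's x at the start
- jar_a: bystander: candle jar, 72 mm across, 90 mm high, origin under its centre
- jar_b: bystander: candle jar like jar_a
- scraper: bystander: flat steel scraper with a wooden handle, 160 mm long, 16 mm high, lying on the bench along its x from -75 (handle) to +85 mm (blade, 50 mm wide) of its origin
- fragrance: bystander: amber bottle, 60 mm across, 150 mm high, origin under its centre
- wick_bar: bystander: flat wooden wick bar, 110 x 16 x 8 mm, lying on the bench along its x, origin under its middle
Mind the look-alikes: they are no part of the job. What is shaped like the puck2 but orange is not meant. What is shaped like the puck3 but green is not meant.

How it is judged:
On the way, in this order (a step that is already met when the one before it is completed fails the run):
1. all the round pucks are together in one bay of the tray ((((x of puck0 in the frame of bay0 between -0.06 and 0.06 m and y of puck0 in the frame of bay0 between -0.06 and 0.06 m and z of puck0 in the frame of bay0 between -0.02 and 0.07 m) and (x of puck1 in the frame of bay0 between -0.06 and 0.06 m and y of puck1 in the frame of bay0 between -0.06 and 0.06 m and z of puck1 in the frame of bay0 between -0.02 and 0.07 m) and (x of puck2 in the frame of bay0 between -0.06 and 0.06 m and y of puck2 in the frame of bay0 between -0.06 and 0.06 m and z of puck2 in the frame of bay0 between -0.02 and 0.07 m) and (x of puck3 in the frame of bay0 between -0.06 and 0.06 m and y of puck3 in the frame of bay0 between -0.06 and 0.06 m and z of puck3 in the frame of bay0 between -0.02 and 0.07 m)) or ((x of puck0 in the frame of bay1 between -0.06 and 0.06 m and y of puck0 in the frame of bay1 between -0.06 and 0.06 m and z of puck0 in the frame of bay1 between -0.02 and 0.07 m) and (x of puck1 in the frame of bay1 between -0.06 and 0.06 m and y of puck1 in the frame of bay1 between -0.06 and 0.06 m and z of puck1 in the frame of bay1 between -0.02 and 0.07 m) and (x of puck2 in the frame of bay1 between -0.06 and 0.06 m and y of puck2 in the frame of bay1 between -0.06 and 0.06 m and z of puck2 in the frame of bay1 between -0.02 and 0.07 m) and (x of puck3 in the frame of bay1 between -0.06 and 0.06 m and y of puck3 in the frame of bay1 between -0.06 and 0.06 m and z of puck3 in the frame of bay1 between -0.02 and 0.07 m)) or ((x of puck0 in the frame of bay2 between -0.06 and 0.06 m and y of puck0 in the frame of bay2 between -0.06 and 0.06 m and z of puck0 in the frame of bay2 between -0.02 and 0.07 m) and (x of puck1 in the frame of bay2 between -0.06 and 0.06 m and y of puck1 in the frame of bay2 between -0.06 and 0.06 m and z of puck1 in the frame of bay2 between -0.02 and 0.07 m) and (x of puck2 in the frame of bay2 between -0.06 and 0.06 m and y of puck2 in the frame of bay2 between -0.06 and 0.06 m and z of puck2 in the frame of bay2 between -0.02 and 0.07 m) and (x of puck3 in the frame of bay2 between -0.06 and 0.06 m and y of puck3 in the frame of bay2 between -0.06 and 0.06 m and z of puck3 in the frame of bay2 between -0.02 and 0.07 m)) or ((x of puck0 in the frame of bay3 between -0.06 and 0.06 m and y of puck0 in the frame of bay3 between -0.06 and 0.06 m and z of puck0 in the frame of bay3 between -0.02 and 0.07 m) and (x of puck1 in the frame of bay3 between -0.06 and 0.06 m and y of puck1 in the frame of bay3 between -0.06 and 0.06 m and z of puck1 in the frame of bay3 between -0.02 and 0.07 m) and (x of puck2 in the frame of bay3 between -0.06 and 0.06 m and y of puck2 in the frame of bay3 between -0.06 and 0.06 m and z of puck2 in the frame of bay3 between -0.02 and 0.07 m) and (x of puck3 in the frame of bay3 between -0.06 and 0.06 m and y of puck3 in the frame of bay3 between -0.06 and 0.06 m and z of puck3 in the frame of bay3 between -0.02 and 0.07 m))) and angle between tray's own z axis and vertical below 0.15 rad), for 0.2 s.
2. the tray is lifted clear and tipped by more than 20 degrees (angle between tray's own z axis and vertical above 0.35 rad and height (world z) of tray above 0.1 m), for 0.2 s.
3. all the round pucks are in the tank and the tray is back upright on its mat (x of puck0 in the frame of tank_floor between -0.118 and 0.118 m and y of puck0 in the frame of tank_floor between -0.123 and 0.123 m and z of puck0 in the frame of tank_floor between -0.02 and 0.09 m and x of puck1 in the frame of tank_floor between -0.118 and 0.118 m and y of puck1 in the frame of tank_floor between -0.123 and 0.123 m and z of puck1 in the frame of tank_floor between -0.02 and 0.09 m and x of puck2 in the frame of tank_floor between -0.118 and 0.118 m and y of puck2 in the frame of tank_floor between -0.123 and 0.123 m and z of puck2 in the frame of tank_floor between -0.02 and 0.09 m and x of puck3 in the frame of tank_floor between -0.118 and 0.118 m and y of puck3 in the frame of tank_floor between -0.123 and 0.123 m and z of puck3 in the frame of tank_floor between -0.02 and 0.09 m and horizontal distance between tray and tray_mat below 0.04 m and height (world z) of tray below 0.012 m and angle between tray's own z axis and vertical below 0.05 rad), for 0.2 s.
4. the thermometer is held still, its lens 5 to 15 cm from the black spot, its sight line within 18 mm of the spot's centre and within 20 degrees of square to the tank's side, for 1 second (x of spot in the frame of lens between 0.05 and 0.15 m and y of spot in the frame of lens between -0.018 and 0.018 m and z of spot in the frame of lens between -0.018 and 0.018 m and angle between the x axis of lens and the y axis of spot, either way round below 0.35 rad and linear speed of thermometer below 0.02 m/s and angular speed of thermometer below 0.15 rad/s), for 1 s.
At the end, for the whole second after the job is handed in: All round pucks lie in the tank; the square, bar and cross are still in the tray; the tray stands upright on its cork mat, centre within 40 mm of the mat's; the thermometer lies upright on its rubber pad, within 35 mm of the pad's centre; all at rest (all of step 3 and x of square in the frame of tray between -0.13 and 0.13 m and y of square in the frame of tray between -0.13 and 0.13 m and z of square in the frame of tray between -0.02 and 0.06 m and x of bar in the frame of tray between -0.13 and 0.13 m and y of bar in the frame of tray between -0.13 and 0.13 m and z of bar in the frame of tray between -0.02 and 0.06 m and x of cross in the frame of tray between -0.13 and 0.13 m and y of cross in the frame of tray between -0.13 and 0.13 m and z of cross in the frame of tray between -0.02 and 0.06 m and linear speed of each of tray, thermometer below 0.02 m/s and horizontal distance between thermometer and pad below 0.035 m and height (world z) of thermometer below 0.012 m and angle between thermometer's own z axis and vertical below 0.1 rad); the robot touches nothing.
It fails at once if one of the other shapes leaves the tray (not (x of square in the frame of tray between -0.13 and 0.13 m and y of square in the frame of tray between -0.13 and 0.13 m and z of square in the frame of tray between -0.02 and 0.06 m) or not (x of bar in the frame of tray between -0.13 and 0.13 m and y of bar in the frame of tray between -0.13 and 0.13 m and z of bar in the frame of tray between -0.02 and 0.06 m) or not (x of cross in the frame of tray between -0.13 and 0.13 m and y of cross in the frame of tray between -0.13 and 0.13 m and z of cross in the frame of tray between -0.02 and 0.06 m)).
It fails at once if a jar, the bottle, the scraper or the wick bar is moved by more than 4 cm (distance of any of jar_a, jar_b, scraper, fragrance, wick_bar from where it was at the start of the episode above 0.04 m).
Of puck1, puck2, puck3 only 2 to 3 are there at a start; the rules pass over those that are not, and their reading is None.
At some moment in a run one of puck1, puck2, puck3 may be knocked a few centimetres aside while the robot is not near it.
It also fails if it takes over 210 s, if anything falls off the work surface, if the arm or the gripper's body presses on something with over 40 N, if the wrist force passes 120 N, or if a joint passes its speed limit or range.

ROBOT

A 6-joint arm with a two-finger parallel gripper is mounted at the origin on the work surface. World frame = base frame: x ahead of the robot, y to its left, z up, the work surface at z = 0. Lengths are in m, angles in rad, forces in N, time in s.
With the tool pointing down it reaches from about 0.375 to 0.975 m from the base axis. Payload 3.8 kg.
Tool frame: the origin (TCP) lies at the very end of the fingers, on their centre line; the grasp point (between the pads) lies 19 mm behind it; z points along the fingers, y is the direction in which the jaws open and shut (so a half turn about z gives the same grasp; the last joint's range is limited). The gripper opens to 85 mm and grips with 20 to 120 N. Pads are 22 mm wide; open, the fingers measure 114 mm over their backs; the gripper's body (76 mm by 85 mm) begins 54 mm behind the grasp point. The pads swing forward as they close: fully open they stand 13 mm farther back than shut.
Start: joints at [1.088, 0.264, 1.604, -0, 1.274, -0.037], TCP at [0.291, 0.609, 0.231] pointing down, gripper open.
Joint ranges: [-2.63, 2.63], [-0.94, 2.18], [0.31, 2.57], [-1.31, 4.45], [0, 2.66], [-2.55, 2.55]. Speed limits (rad/s): [2.57, 2.57, 3.14, 3.14, 3.14, 3.14].

INTERFACE

Orientations are given as a rotation vector (axis times angle).
In Python, from workcell import status, read_camera, camera_info, order gives the robot as it stands.
- The arm moves only by the tool move_arm, never from a script. Its argument "deltas" is a list of rows, each a list of 3 entries, a list of its own where there are three numbers: the turn, a rotation vector about the world's x, y, z as a fraction of full scale, then the shift along the world's x, y, z as a fraction of full scale, then the closure, from -1 (fully open) to 1 (shut), so that 0 is half open. A call has 1 to 20 rows; each row is the pose to reach, as a shift and turn from the pose commanded when the call began; what a row does not reach only later rows make up. Full scale, the value 1, is 0.1 m for a shift and pi/2 rad for a turn. A row lasts 1/8 s, in which the tool goes at most 62.5 mm and 10.7 degrees, less where a joint would pass 70% of its speed; a pose out of reach is approached as far as the arm can. A call with a number of a shift or a turn outside -1 to 1 is refused whole. A call with a gripper value outside its range is refused whole. The fingers move at their own pace and stop on an object; "grip_force" is the grip in N (left out, the last holds). Time passes only in rows, so rows that repeat a pose let the fingers close. It gives the time, the measured TCP pose, the force and the opening at its end, in the units of the state.
- status.read_state(): the state, without advancing time (a new reading comes with each control period).
- read_camera(name): name is "scene" or "top" or "wrist"; returns (picture, depth): 420x560x3 uint8, red, green, blue; 420x560 float32, m along the optical axis (not along the pixel's ray), 0 where there is no reading.
- camera_info(name): a dict with "K" (3x3 intrinsics, pixels), "R" (3x3) and "t" (3): a world point X has camera coordinates R X + t. Camera axes: x right, y down, z forward; pixel columns grow to the right and rows downward; lengths in m; the calibration is good to about 2 mm. A picture is of the moment at which its call begins: read the wrist's pose just before it. camera_info takes no time and is no camera call; for the wrist camera it gives the pose at the moment of the call.
- order.finish_job(): hands the job in, once; it reports no verdict.
The state is a dict: "time": time; "q": joint angles; "joint_vel": joint speeds; "joint_torque": joint torques, N m; "tool_pos": TCP position; "tcp_rot": TCP orientation; "wrist_force": force on the tool from outside, world axes, zero at the start; "torque": the same for the moment, N m; "width": opening from 0.0 (shut) to 1.0 (fully open).
Only numpy, scipy, OpenCV 4.12 (cv2) and the standard library are available. Lean on these libraries where they do the work, as an engineer would, in place of code of your own. Each camera call takes 0.05 s, during which the arm holds its last target. There are 200 camera calls.

## Working session

There is one attempt and no reset: what is moved stays moved. The work goes in short steps, Python scripts to look and compute and a tool call to move; the robot and the scene stay as the last step left them, time stands still between calls to the robot, and variables do not carry over. Pictures are saved under pics/ and viewed, about 12 in all and at most 16, crops included, and the job is handed in when it is done.

Besides the shell and the picture viewer there is one more tool, called as name(argument=value, ...) on one line, values as JSON. move_arm: Moves the arm, as the interface text tells. Its arguments: {"type":"object","properties":{"deltas":{"type":"array","items":{"type":"array"}},"grip_force":{"type":"number"}},"required":["deltas"]}

```bash
mkdir -p pics; ls; cat > h.py <<'E'
import numpy as np, cv2
from workcell import status, read_camera, camera_info, order
def snap(name,fn):
    ci=camera_info(name); im,d=read_camera(name)
    cv2.imwrite(f'pics/{fn}.png',im[:,:,::-1]); np.savez(f'pics/{fn}.npz',im=im,d=d,K=ci['K'],R=ci['R'],t=ci['t'])
    return im,d,ci
def load(fn):
    z=np.load(f'pics/{fn}.npz'); return z
def pts(z):
    d=z['d'];K=np.array(z['K']);v,u=np.mgrid[:d.shape[0],:d.shape[1]]
    P=np.stack([(u-K[0,2])/K[0,0]*d,(v-K[1,2])/K[1,1]*d,d],-1)
    return (P-np.array(z['t']))@np.array(z['R'])   # world
def proj(z,X):
    c=np.array(X)@np.array(z['R']).T+z['t']; p=c@np.array(z['K']).T; return p[...,:2]/p[...,2:]
E
python3 - <<'E'
from h import *
snap('top','top0');snap('scene','scene0')
print(status.read_state())
z=load('top0');P=pts(z);print(P[10,10],P[210,280],P[410,550])
cv2.imwrite('pics/top0b.png',cv2.resize(z['im'][:,:,::-1],(800,600),interpolation=cv2.INTER_CUBIC))
E
```

```text
pics
{'time': 0.1, 'q': array([ 1.08810522e+00,  2.64706804e-01,  1.60522042e+00,  2.33315322e-06,
        1.27370466e+00, -3.68835182e-02]), 'joint_vel': array([ 0.00066275, -0.00227068, -0.00201042,  0.00104987,  0.00043624,
        0.00016725]), 'joint_torque': array([-3.06625980e-04, -5.16706717e+01, -3.68590844e+01, -1.22000074e-04,
        6.38405254e-03, -2.11193247e-05]), 'tool_pos': array([0.29073895, 0.60845351, 0.23007618]), 'tcp_rot': array([-0.69437277, -3.06335383,  0.00309432]), 'wrist_force': array([-0.49937311,  0.09651835,  0.08019453]), 'torque': array([0.03446043, 0.00408483, 0.01185469]), 'width': 1.0011437787294255}
[ 1.6845995   1.48376184 -0.68897454] [ 0.53336786 -0.07610853  0.00192929] [-0.02592938 -1.09992282 -0.4303905 ]
```

View pics/top0b.png

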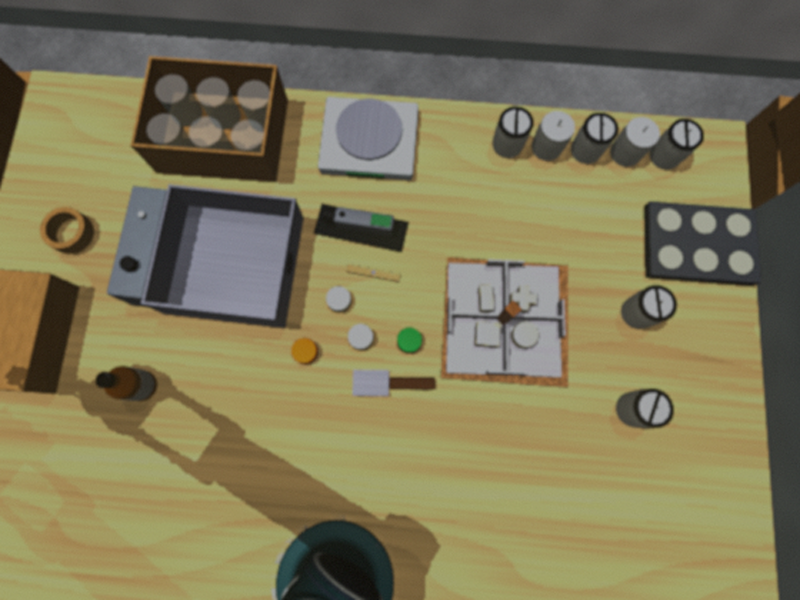

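View pics/scene0.png

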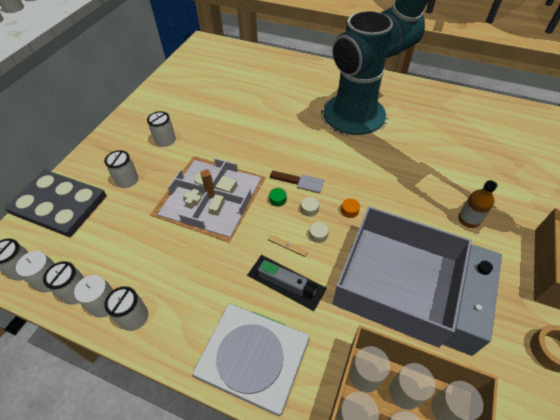

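```bash
python3 - <<'E'
from h import *
np.set_printoptions(precision=4,suppress=True)
z=load('top0');P=pts(z)
print('cam',-z['R'].T@z['t'])
s=0.7
for n,(u,v) in dict(pA=(340,298),pB=(360,337),orange=(305,351),green=(409,340),p0=(526,335),cross=(524,298),bar=(487,297),sq=(487,333),post=(514,309),therm=(362,218),wick=(373,272),scr=(372,383),bottle=(105,380),jara=(656,302),jarb=(653,407),tankfl=(225,255),box=(135,240),mat1=(447,260),mat2=(567,266),mat3=(566,383),mat4=(442,380)).items():
    print(n,P[int(v*s),int(u*s)])
def cc(mask,name,mn=40):
    n,l,st,c=cv2.connectedComponentsWithStats(mask.astype(np.uint8))
    for i in range(1,n):
        if st[i,4]>mn:
            Q=P[l==i]; lo,hi=np.percentile(Q,[1,99],0); print(name,st[i,4],Q.mean(0),lo,hi)
X,Y,Z=P[...,0],P[...,1],P[...,2]
reg=(X>.2)&(X<1)&(abs(Y)<.9)
cc(reg&(Z>.022)&(Z<.034),'28mm')
cc(reg&(Z>.09)&(Z<.11),'100mm',15)
cc(reg&(Z>.034)&(Z<.055),'42',15)
cc(reg&(Z>.08)&(Z<.17),'tall',15)
E
```

```text
cam [ 0.2854 -0.0898  1.0815]
pA [0.5237 0.0456 0.0264]
pB [ 0.45   -0.0014  0.0255]
orange [0.4132 0.1006 0.0279]
green [ 0.4521 -0.0992  0.0266]
p0 [ 0.4769 -0.3237  0.0387]
cross [ 0.5518 -0.3175  0.0323]
bar [ 0.5481 -0.244   0.0351]
sq [ 0.4744 -0.2475  0.0334]
post [ 0.5118 -0.2853  0.0991]
therm [0.6875 0.0145 0.0471]
wick [ 0.5864 -0.0163  0.0107]
scr [ 0.3623 -0.0339  0.0085]
bottle [0.3199 0.4104 0.1503]
jara [ 0.549  -0.5511  0.09  ]
jarb [ 0.3573 -0.541   0.0898]
tankfl [0.5992 0.2926 0.007 ]
box [0.5862 0.4339 0.1005]
mat1 [ 0.6275 -0.1638 -0.0046]
mat2 [ 0.6337 -0.4105 -0.    ]
mat3 [ 0.3938 -0.4123  0.0028]
mat4 [ 0.3798 -0.1701 -0.0009]
28mm 143 [ 0.9226 -0.0615  0.0321] [ 0.866  -0.0806  0.0272] [ 0.9647 -0.0236  0.034 ]
28mm 50 [0.8953 0.4043 0.0283] [0.8823 0.3906 0.0225] [0.9236 0.4301 0.0339]
28mm 97 [0.8675 0.0998 0.0324] [0.8313 0.0757 0.029 ] [0.9043 0.1187 0.034 ]
28mm 52 [ 0.8762 -0.4359  0.0288] [ 0.8644 -0.4701  0.0226] [ 0.9039 -0.4154  0.0339]
28mm 53 [ 0.878  -0.5191  0.0276] [ 0.8643 -0.551   0.0224] [ 0.9109 -0.5007  0.0334]
28mm 481 [0.8112 0.001  0.
[... 5854 characters left out ...]
08] [ 0.9319 -0.4174  0.0968]
tall 428 [ 0.8976 -0.5339  0.0868] [ 0.8665 -0.5669  0.0807] [ 0.9314 -0.5021  0.097 ]
tall 471 [ 0.8975 -0.6189  0.0899] [ 0.8662 -0.6534  0.0809] [ 0.9332 -0.5864  0.0954]
tall 3340 [0.5841 0.367  0.0977] [0.4586 0.1427 0.0808] [0.7011 0.4632 0.1159]
tall 2576 [0.41   0.6099 0.098 ] [0.2935 0.5777 0.0815] [0.5082 0.6665 0.1034]
tall 559 [ 0.5457 -0.5534  0.0899] [ 0.513  -0.5864  0.0815] [ 0.5793 -0.5209  0.0947]
tall 104 [ 0.5095 -0.2833  0.0998] [ 0.4958 -0.2981  0.0815] [ 0.525  -0.2693  0.1056]
tall 525 [0.32   0.4035 0.1144] [0.2928 0.3846 0.0819] [0.3479 0.4282 0.1521]
tall 633 [ 0.3535 -0.5414  0.0898] [ 0.321  -0.5764  0.0823] [ 0.3866 -0.5085  0.0952]
```

move_arm(deltas=[[[0,0,-0.1],[0.2,-0.5,0.5],-0.5],[[0,0,-0.2],[0.4,-1,0.8],-0.5],[[0,0,-0.2],[0.4,-1,0.8],-0.5]])

```text
time: 0.48
tool_pos: [0.3328, 0.5078, 0.3146]
tcp_rot: [1.169, 2.914, 0.007]
wrist_force: [0.7, 0.6, -0.1]
width: 0.75
```

move_arm(deltas=[[[0,0,-0.1],[0.2,-0.5,0],-0.5],[[0,0,-0.2],[0.4,-1,0],-0.5],[[0,0,-0.2],[0.4,-1,0],-0.5]])

```text
time: 0.85
tool_pos: [0.3716, 0.4065, 0.3102]
tcp_rot: [-1.611, -2.697, 0.003]
wrist_force: [-0.0, -0.4, -0.2]
width: 0.749
```

move_arm(deltas=[[[0,0,-0.1],[0.2,-0.5,0],-0.5],[[0,0,-0.2],[0.4,-1,0],-0.5],[[0,0,-0.2],[0.4,-1,0],-0.5]])

```text
time: 1.23
tool_pos: [0.4116, 0.3075, 0.3104]
tcp_rot: [-2.012, -2.412, 0.002]
wrist_force: [-1.0, 0.1, -0.7]
width: 0.749
```

move_arm(deltas=[[[0,0,-0.1],[0.2,-0.5,0],-0.5],[[0,0,-0.2],[0.4,-1,0],-0.5],[[0,0,-0.2],[0.4,-1,0],-0.5]])

```text
time: 1.6
tool_pos: [0.4518, 0.2081, 0.3106]
tcp_rot: [-2.364, -2.069, 0.001]
wrist_force: [0.0, 1.1, 0.4]
width: 0.751
```

move_arm(deltas=[[[0,0,-0.1],[0.1,-0.5,0],-0.5],[[0,0,-0.2],[0.2,-1,0],-0.5],[[0,0,-0.2],[0.2,-1,0],-0.5]])

```text
time: 1.98
tool_pos: [0.4714, 0.1087, 0.3108]
tcp_rot: [-2.657, -1.675, 0.001]
wrist_force: [-0.3, 1.1, 0.7]
width: 0.752
```

move_arm(deltas=[[[0,0,-0.1],[0,-0.5,0],-0.5],[[0,0,-0.2],[0,-1,0],-0.5],[[0,0,-0.2],[0,-1,0],-0.5],[[0,0,-0.2],[0,-1,0],-0.5]])

```text
time: 2.48
tool_pos: [0.4712, 0.0111, 0.311]
tcp_rot: [-2.883, -1.244, -0.0]
wrist_force: [0.4, 1.0, -1.0]
width: 0.75
```

```bash
cat >> h.py <<'E'
from scipy.spatial.transform import Rotation as Ro
np.set_printoptions(precision=4,suppress=True)
def st():
    s=status.read_state(); R=Ro.from_rotvec(s['tcp_rot']).as_matrix()
    print('t',s['time'],'tcp',s['tool_pos'],'jaw',np.degrees(np.arctan2(R[1,1],R[0,1])),'z',R[:,2],'q',s['q'],'w',s['width'],'F',s['wrist_force']); return s
E
python3 - <<'E'
from h import *
st(); snap('wrist','w0'); 
z=load('w0');print(proj(z,np.array([[.4495,-.0044,.028],[.521,.046,.028],[.51,-.2842,.104]])))
E
```

```text
t 2.475 tcp [0.4712 0.0111 0.311 ] jaw -43.31751539820156 z [-0.0004  0.0016 -1.    ] q [-0.0306 -0.1705  1.9122  0.0016  1.4004  0.7252] w 0.7500286216193551 F [ 0.4268  1.0421 -1.038 ]
[[279.6745 188.1936]
 [294.2087 117.4094]
 [482.5345 338.8591]]
```

View pics/w0.png

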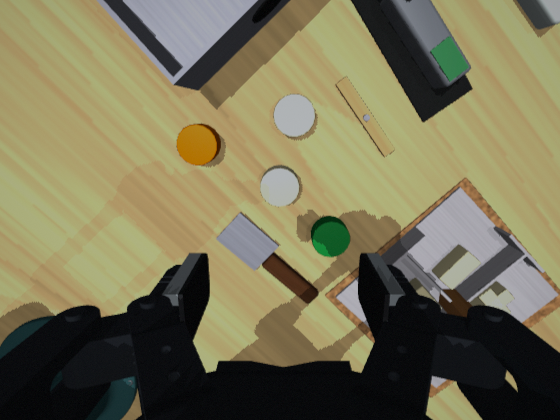

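```bash
cat >> h.py <<'E'
def blobs(fn,c=None,zr=(.02,.036),mn=100,lohi=((.35,-.15),(.62,.15))):
    z=load(fn);P=pts(z);X,Y,Z=np.moveaxis(P,-1,0)
    m=(Z>zr[0])&(Z<zr[1])&(X>lohi[0][0])&(X<lohi[1][0])&(Y>lohi[0][1])&(Y<lohi[1][1])
    n,l,s,c=cv2.connectedComponentsWithStats(m.astype(np.uint8))
    for i in range(1,n):
        if s[i,4]>mn:
            q=np.argwhere(l==i)[:,::-1].astype(np.float32); (u,v),r=cv2.minEnclosingCircle(q)
            print(s[i,4],'mean',P[l==i].mean(0),'px',c[i],'r',r,'rgb',z['im'][l==i].mean(0))
E
python3 - <<'E'
from h import *
blobs('w0')
E
```

```text
327 mean [0.5309 0.1478 0.0275] px [239.4679  42.893 ] r 60.458763122558594 rgb [36.5199 37.3547 40.945 ]
1403 mean [0.5223 0.048  0.0286] px [293.8717 115.2673] r 21.481678009033203 rgb [173.1882 176.4234 176.4155]
1353 mean [0.4139 0.103  0.0285] px [197.048  144.6349] r 21.222455978393555 rgb [172.2321 115.3969  11.5787]
1225 mean [ 0.4504 -0.0028  0.0285] px [279.3029 186.8514] r 19.887802124023438 rgb [172.6669 175.8367 170.2441]
1118 mean [ 0.4515 -0.098   0.0283] px [330.3918 238.4383] r 19.16956329345703 rgb [19.4606 93.5751 39.6467]
```

move_arm(deltas=[[[0,0,0],[-0.1,-0.07,-0.5],-0.5],[[0,0,0],[-0.21,-0.14,-1],-0.5],[[0,0,0],[-0.21,-0.14,-1],-0.5]], grip_force=30)

```text
time: 2.9
tool_pos: [0.4454, -0.0032, 0.2063]
tcp_rot: [-2.88, -1.241, 0.015]
wrist_force: [-0.1, 0.9, -0.0]
width: 0.751
```

move_arm(deltas=[[[0,0,0],[0,0,-0.5],-0.5],[[0,0,0],[0,0,-1],-0.5],[[0,0,0],[0,0,-1],-0.5]])

```text
time: 3.28
tool_pos: [0.4488, -0.0037, 0.1101]
tcp_rot: [-2.883, -1.241, 0.007]
wrist_force: [-0.6, 0.4, 0.2]
width: 0.749
```

```bash
python3 - <<'E'
from h import *
st(); snap('wrist','w1'); blobs('w1',mn=60); snap('top','top1'); blobs('top1',mn=60)
E
```

```text
t 3.275 tcp [ 0.4488 -0.0037  0.1101] jaw -43.42834485953169 z [-0.0051  0.0007 -1.    ] q [-0.0642 -0.0526  2.1904  0.0005  1.009   0.6935] w 0.7492994252552125 F [-0.564   0.3892  0.2462]
5504 mean [0.5223 0.0482 0.0286] px [313.5047  73.9626] r 43.419620513916016 rgb [169.1613 172.5485 172.8034]
5070 mean [0.4145 0.1028 0.0283] px [129.0286 131.9759] r 42.63004684448242 rgb [165.7882 105.4166   4.3448]
4130 mean [ 0.4506 -0.0023  0.0284] px [284.7012 210.4804] r 36.73139190673828 rgb [164.8295 167.223  154.0659]
871 mean [ 0.4377 -0.0893  0.0277] px [353.8163 305.4214] r 30.31923484802246 rgb [13.062  75.6177 29.9977]
250 mean [ 0.4505 -0.1003  0.027 ] px [286.352 237.612] r 8.936185836791992 rgb [39.28  91.972 40.948]
255 mean [0.4124 0.1019 0.0269] px [212.5608 245.298 ] r 9.017387390136719 rgb [177.9922 123.3922  24.9216]
```

move_arm(deltas=[[[0,0,0],[0.01,0.01,-0.5],-0.5],[[0,0,0],[0.01,0.01,-1],-0.5],[[0,0,0],[0.01,0.01,-1],-0.5],[[0,0,0],[0.01,0.01,-1],0.6],[[0,0,0],[0.01,0.01,-1],0.6],[[0,0,0],[0.01,0.01,-1],0.6],[[0,0,0],[0.01,0.01,-1],0.6],[[0,0,0],[0.01,0.01,-1],0.6]], grip_force=30)

```text
time: 4.38
tool_pos: [0.4544, -0.0041, 0.0144]
tcp_rot: [2.884, 1.238, 0.009]
wrist_force: [-0.8, 0.9, 7.9]
width: 0.569
```

move_arm(deltas=[[[0,0,0],[0,0,0.5],0.6],[[0,0,0],[0,0,1],0.6],[[0,0,0],[0,0,1],0.6]])

```text
time: 4.75
tool_pos: [0.4559, -0.0043, 0.1175]
tcp_rot: [2.882, 1.237, 0.018]
wrist_force: [-0.0, 0.0, -1.3]
width: 0.568
```

move_arm(deltas=[[[0,0,0],[0,-0.5,0.4],0.6],[[0,0,0],[0,-1,0.7],0.6],[[0,0,0],[0,-1,0.7],0.6]])

```text
time: 5.12
tool_pos: [0.4531, -0.1073, 0.1845]
tcp_rot: [2.885, 1.231, 0.007]
wrist_force: [1.0, 0.2, -0.7]
width: 0.569
```

move_arm(deltas=[[[0,0,0],[0.2,-0.5,0],0.6],[[0,0,0],[0.2,-1,0],0.6],[[0,0,0],[0.2,-1,0],0.6],[[0,0,0],[0.2,-1,0],0.6]])

```text
time: 5.62
tool_pos: [0.4702, -0.2027, 0.18]
tcp_rot: [-2.885, -1.237, 0.002]
wrist_force: [-0.6, 0.1, -0.5]
width: 0.57
```

```bash
python3 - <<'E'
from h import *
st(); snap('wrist','w2')
z=load('w2');cv2.imwrite('pics/w2.png',z['im'][:,:,::-1])
print(proj(z,np.array([[.5105,-.2842,.104],[.478,-.323,.036]])))
E
```

```text
t 5.625 tcp [ 0.4702 -0.2027  0.18  ] jaw -43.56781806125872 z [-0.0021  0.0019 -1.    ] q [-0.4563 -0.0045  2.0029  0.0009  1.1459  0.3038] w 0.5698380366851845 F [-0.5724  0.1076 -0.4754]
[[409.5524 260.8384]
 [381.7877 281.0207]]
```

View pics/w2.png

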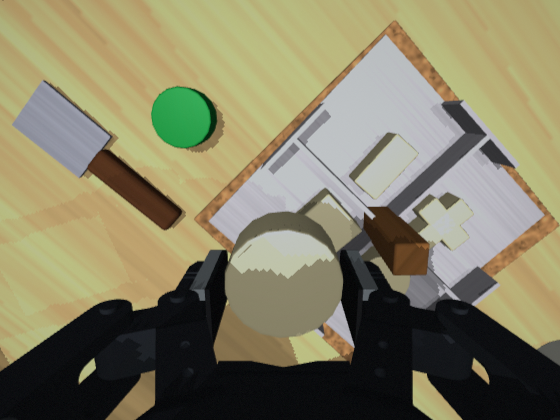

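```bash
cat >> h.py <<'E'
from scipy.optimize import least_squares
def seg(p,a,b):
    a,b=np.array(a),np.array(b);ab=b-a;t=np.clip(((p-a)@ab)/(ab@ab),0,1);return np.linalg.norm(p-a-t[:,None]*ab,axis=1)
def fittray(fns,x0=(.5105,-.286,0)):
    Q=[]
    for fn in fns:
        z=load(fn);P=pts(z).reshape(-1,3);I=z['im'].reshape(-1,3)
        m=(abs(P[:,2]-.042)<.003)&(np.linalg.norm(P[:,:2]-np.array(x0[:2]),axis=1)<.15)
        Q.append(P[m][:,:2])
    Q=np.concatenate(Q);s=[((-.11,0),(.11,0)),((0,-.11),(0,.11))]
    for k in(-1,1): s+=[((k*.11,-.04),(k*.11,.04)),((-.04,k*.11),(.04,k*.11))]
    def f(p):
        c,si=np.cos(p[2]),np.sin(p[2]);d=(Q-p[:2])@np.array([[c,-si],[si,c]])
        return np.clip(np.min([seg(d,*q) for q in s],0)-.002,0,.012)
    best=min((least_squares(f,(x0[0],x0[1],y),loss='soft_l1',f_scale=.002,x_scale=(.01,.01,.1),diff_step=1e-3) for y in np.radians([-6,-3,0,3,6])),key=lambda r:r.cost)
    print('tray',best.x[:2],np.degrees(best.x[2]),len(Q),best.cost,'med',np.median(f(best.x)));return best.x
E
python3 - <<'E'
from h import *
x=fittray(['top0','w2']);fittray(['top0']);fittray(['w2'])
c,s=np.cos(x[2]),np.sin(x[2]);R=np.array([[c,-s],[s,c]])
for n,p in dict(p0=(.478,-.323),A=(.522,.047)).items(): print(n,(np.array(p)-x[:2])@R)
print('A tgt',x[:2]+R@np.array([-.08,-.08]))
snap('top','top2');blobs('top2',mn=60)
E
```

```text
tray [ 0.5114 -0.2837] 2.3802518437655173 3451 0.0005710248537267801 med 0.0
tray [ 0.5112 -0.2845] 2.363181320157886 336 0.00025874456627896 med 0.0
tray [ 0.5115 -0.2836] 2.364999374773572 3115 0.00030406352149901127 med 0.0
p0 [-0.0351 -0.0378]
A [0.0243 0.33  ]
A tgt [ 0.4348 -0.367 ]
238 mean [0.5212 0.0464 0.027 ] px [236.6134 208.7983] r 8.7522611618042 rgb [183.1849 184.021  182.2773]
254 mean [0.4123 0.102  0.0269] px [212.5354 245.3268] r 9.019721984863281 rgb [187.5079 132.563   30.8976]
```

move_arm(deltas=[[[0,0,0],[-0.2,-0.5,0],0.6],[[0,0,0],[-0.35,-1,0],0.6],[[0,0,0],[-0.35,-1,0],0.6]])

```text
time: 6.1
tool_pos: [0.4355, -0.3053, 0.1814]
tcp_rot: [2.888, 1.236, -0.0]
wrist_force: [0.8, 0.5, -0.9]
width: 0.565
```

move_arm(deltas=[[[0,0,0],[0,-0.3,0],0.6],[[0,0,0],[0,-0.64,0],0.6],[[0,0,0],[0,-0.64,-0.3],0.6],[[0,0,0],[0,-0.64,-0.7],0.6],[[0,0,0],[0,-0.64,-0.8],0.6],[[0,0,0],[0,-0.64,-0.8],0.6]])

```text
time: 6.85
tool_pos: [0.4362, -0.3665, 0.1008]
tcp_rot: [-2.884, -1.24, 0.001]
wrist_force: [0.0, -0.5, 0.3]
width: 0.572
```

move_arm(deltas=[[[0,0,0],[0,0,-0.3],0.6],[[0,0,0],[0,0,-0.55],0.6],[[0,0,0],[0,0,-0.74],0.6],[[0,0,0],[0,0,-0.74],0.6],[[0,0,0],[0,0,-0.74],0.6]])

```text
time: 7.48
tool_pos: [0.437, -0.3686, 0.0285]
tcp_rot: [2.885, 1.239, 0.001]
wrist_force: [0.6, 0.6, -0.1]
width: 0.574
```

Not touching yet; go 4 mm lower, open a little, rise, and look.

move_arm(deltas=[[[0,0,0],[0,0,-0.05],0.6],[[0,0,0],[0,0,-0.05],0.6],[[0,0,0],[0,0,-0.05],-0.4],[[0,0,0],[0,0,-0.05],-0.4],[[0,0,0],[0,0,-0.05],-0.4],[[0,0,0],[0,0,-0.05],-0.4],[[0,0,0],[0,0,0.3],-0.4],[[0,0,0],[0,0,0.9],-0.4]])

```text
time: 8.48
tool_pos: [0.434, -0.3661, 0.1153]
tcp_rot: [-2.881, -1.237, 0.004]
wrist_force: [0.5, -0.3, -0.1]
width: 0.697
```

move_arm(deltas=[[[0,0,0],[0,0.5,0.5],-0.5],[[0,0,0],[0.2,1,1],-0.5],[[0,0,0],[0.2,1,1],-0.5]])

```text
time: 8.85
tool_pos: [0.4581, -0.2672, 0.2211]
tcp_rot: [2.881, 1.24, 0.006]
wrist_force: [0.4, -0.1, -0.6]
width: 0.754
```

move_arm(deltas=[[[0,0,0],[0.1,0.5,0],-0.5],[[0,0,0],[0.2,1,0],-0.5],[[0,0,0],[0.2,1,0],-0.5]])

```text
time: 9.22
tool_pos: [0.4758, -0.1655, 0.216]
tcp_rot: [-2.883, -1.244, 0.002]
wrist_force: [0.3, 0.3, 0.3]
width: 0.752
```

move_arm(deltas=[[[0,0,0],[0.1,0.5,0],-0.5],[[0,0,0],[0.2,1,0],-0.5],[[0,0,0],[0.2,1,0],-0.5]])

```text
time: 9.6
tool_pos: [0.496, -0.0666, 0.2163]
tcp_rot: [-2.884, -1.244, 0.002]
wrist_force: [0.0, -0.3, 0.1]
width: 0.752
```

```bash
python3 - <<'E'
from h import *
st(); snap('top','top3'); snap('wrist','w3');blobs('w3')
z=load('top3');cv2.imwrite('pics/top3b.png',cv2.resize(z['im'][140:300,200:430,::-1],(800,556),interpolation=cv2.INTER_CUBIC))
E
```

```text
t 9.6 tcp [ 0.496  -0.0666  0.2163] jaw -43.339726940726464 z [-0.0015  0.0002 -1.    ] q [-0.1831 -0.0581  1.9854 -0.0001  1.2157  0.5733] w 0.7523155438965166 F [ 0.0372 -0.3447  0.127 ]
282 mean [0.4833 0.1494 0.0278] px [98.0745 10.4504] r 21.00605010986328 rgb [34.156  34.9255 38.4504]
2612 mean [0.5226 0.0473 0.0285] px [216.3752  69.24  ] r 30.207714080810547 rgb [166.6792 169.9521 170.206 ]
2535 mean [0.4146 0.1021 0.0282] px [ 91.3775 109.4193] r 30.70026206970215 rgb [161.916  101.5073   2.8268]
1852 mean [ 0.4522 -0.0985  0.0283] px [272.9789 233.1069] r 24.600112915039062 rgb [ 23.2376 112.7284  48.2943]
```

View pics/top3b.png

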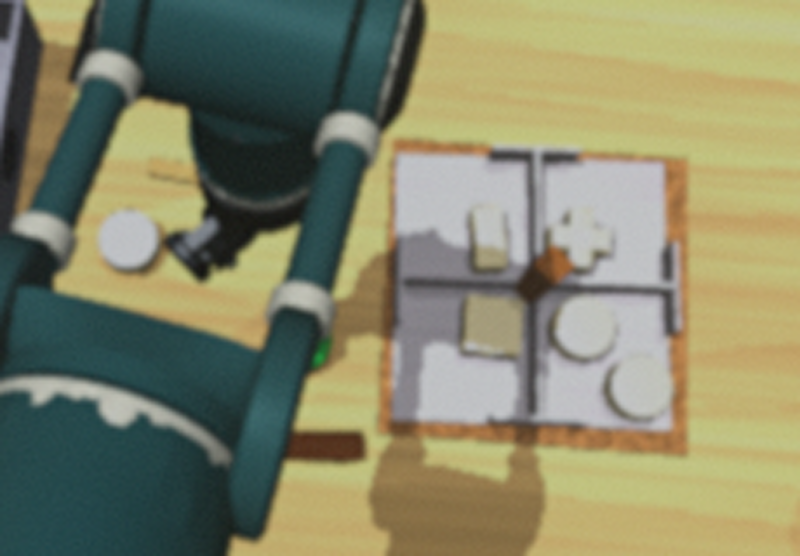

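move_arm(deltas=[[[0,0,0],[0.13,0.5,-0.2],-0.5],[[0,0,0],[0.26,1,-0.5],-0.5],[[0,0,0],[0.26,1,-0.7],-0.5],[[0,0,0],[0.26,1,-0.7],-0.5]])

```text
time: 10.2
tool_pos: [0.5203, 0.0306, 0.1448]
tcp_rot: [-2.886, -1.237, 0.008]
wrist_force: [-0.6, -0.3, -0.2]
width: 0.753
```

move_arm(deltas=[[[0,0,0],[0,0.14,-0.2],-0.5],[[0,0,0],[0,0.14,-0.4],-0.5],[[0,0,0],[0,0.14,-0.4],-0.5]])

```text
time: 10.58
tool_pos: [0.5212, 0.0443, 0.1066]
tcp_rot: [-2.888, -1.236, 0.004]
wrist_force: [-0.0, 0.7, -0.5]
width: 0.748
```

```bash
python3 - <<'E'
from h import *
st(); snap('wrist','w4');blobs('w4')
E
```

```text
t 10.575 tcp [0.5212 0.0443 0.1066] jaw -43.65946964838861 z [-0.0024 -0.0005 -1.    ] q [ 0.0376  0.0934  2.0484 -0.0005  1.0021  0.7999] w 0.7481246211042589 F [-0.031   0.6782 -0.5015]
1361 mean [0.5378 0.1476 0.0277] px [186.1639  76.374 ] r 109.26239776611328 rgb [40.842  41.7105 45.6245]
4268 mean [0.5232 0.0489 0.0284] px [281.2505 208.5982] r 37.378265380859375 rgb [182.5082 185.3629 172.0576]
4073 mean [0.4157 0.1036 0.0281] px [113.1755 256.9251] r 38.265647888183594 rgb [178.4581  96.6329   1.7068]
```

move_arm(deltas=[[[0,0,0],[0.01,0.03,-0.5],-0.5],[[0,0,0],[0.01,0.03,-0.88],-0.5],[[0,0,0],[0.01,0.03,-0.88],-0.5],[[0,0,0],[0.01,0.03,-0.88],0.6],[[0,0,0],[0.01,0.03,-0.88],0.6],[[0,0,0],[0.01,0.03,-0.88],0.6],[[0,0,0],[0.01,0.03,-0.88],0.6],[[0,0,0],[0.01,0.03,-0.88],0.6]])

```text
time: 11.62
tool_pos: [0.5251, 0.049, 0.0215]
tcp_rot: [2.885, 1.239, 0.006]
wrist_force: [0.1, -1.2, 6.7]
width: 0.554
```

move_arm(deltas=[[[0,0,0],[0,0,0.5],0.6],[[0,0,0],[0,0,1],0.6],[[0,0,0],[0,0,1],0.6]])

```text
time: 12.0
tool_pos: [0.5273, 0.0493, 0.1249]
tcp_rot: [2.883, 1.238, 0.016]
wrist_force: [1.0, -1.3, -0.1]
width: 0.556
```

move_arm(deltas=[[[0,0,0],[-0.1,-0.5,0.4],0.6],[[0,0,0],[-0.2,-1,0.8],0.6],[[0,0,0],[-0.2,-1,0.8],0.6]])

```text
time: 12.38
tool_pos: [0.5043, -0.0535, 0.202]
tcp_rot: [2.886, 1.233, 0.007]
wrist_force: [0.4, -0.3, -1.4]
width: 0.563
```

move_arm(deltas=[[[0,0,0],[-0.1,-0.5,0],0.6],[[0,0,0],[-0.2,-1,0],0.6],[[0,0,0],[-0.2,-1,0],0.6]])

```text
time: 12.75
tool_pos: [0.4816, -0.1525, 0.1973]
tcp_rot: [-2.888, -1.233, 0.004]
wrist_force: [0.3, 0.5, 0.1]
width: 0.559
```

move_arm(deltas=[[[0,0,0],[0,-0.5,0],0.6],[[0,0,0],[0,-1,0],0.6],[[0,0,0],[0,-1,0],0.6],[[0,0,0],[0,-1,0],0.6]])

```text
time: 13.25
tool_pos: [0.4827, -0.2492, 0.1978]
tcp_rot: [-2.884, -1.238, 0.001]
wrist_force: [0.3, 0.4, -0.2]
width: 0.558
```

```bash
python3 - <<'E'
from h import *
st(); snap('top','top5'); blobs('top5',zr=(.03,.04),mn=30,lohi=((.39,-.41),(.51,-.285)))
E
```

```text
t 13.25 tcp [ 0.4827 -0.2492  0.1978] jaw -43.53104214773569 z [-0.002   0.0024 -1.    ] q [-0.5231  0.0413  1.9221  0.0011  1.1812  0.2362] w 0.5579465641448224 F [ 0.2779  0.4402 -0.184 ]
204 mean [ 0.4814 -0.326   0.0348] px [368.5392 232.7108] r 9.178879737854004 rgb [155.2304 148.0441 118.0539]
47 mean [ 0.4491 -0.3653  0.0349] px [382.5957 245.4468] r 4.81052827835083 rgb [158.383  155.6809 137.1277]
```

move_arm(deltas=[[[0,0,0],[-0.02,-0.5,0],0.6],[[0,0,0],[-0.02,-0.75,0],0.6],[[0,0,0],[-0.02,-0.75,-0.3],0.6],[[0,0,0],[-0.02,-0.75,-0.6],0.6],[[0,0,0],[-0.02,-0.75,-0.9],0.6],[[0,0,0],[-0.02,-0.75,-0.9],0.6],[[0,0,0],[-0.02,-0.75,-0.9],0.6]])

```text
time: 14.18
tool_pos: [0.4818, -0.3257, 0.1102]
tcp_rot: [2.886, 1.24, 0.001]
wrist_force: [0.1, -0.5, -0.5]
width: 0.558
```

move_arm(deltas=[[[0,0,0],[0,0,-0.2],0.6],[[0,0,0],[0,0,-0.4],0.6],[[0,0,0],[0,0,-0.45],0.6],[[0,0,0],[0,0,-0.45],0.6],[[0,0,0],[0,0,-0.45],0.6]])

```text
time: 14.8
tool_pos: [0.4814, -0.3263, 0.0647]
tcp_rot: [2.886, 1.239, 0.001]
wrist_force: [-0.2, 0.4, -1.2]
width: 0.562
```

move_arm(deltas=[[[0,0,0],[0,0,-0.04],0.6],[[0,0,0],[0,0,-0.04],0.6],[[0,0,0],[0,0,-0.04],0.6]])

```text
time: 15.18
tool_pos: [0.4811, -0.326, 0.0604]
tcp_rot: [2.887, 1.239, 0.0]
wrist_force: [1.0, 1.3, -0.1]
width: 0.559
```

move_arm(deltas=[[[0,0,0],[0,0,-0.02],0.6],[[0,0,0],[0,0,-0.02],0.3],[[0,0,0],[0,0,-0.02],0.1],[[0,0,0],[0,0,-0.02],-0.1],[[0,0,0],[0,0,-0.02],-0.2],[[0,0,0],[0,0,-0.02],-0.3],[[0,0,0],[0,0,-0.02],-0.3],[[0,0,0],[0,0,0.3],-0.3],[[0,0,0],[0,0,0.9],-0.3],[[0,0,0],[0,0,0.9],-0.3]])

```text
time: 16.42
tool_pos: [0.4848, -0.3287, 0.1567]
tcp_rot: [2.877, 1.235, 0.009]
wrist_force: [0.5, 0.6, 0.1]
width: 0.652
```

move_arm(deltas=[[[0,0,0],[-0.3,0.3,0.5],-0.3],[[0,0,0],[-0.7,0.3,1],-0.3],[[0,0,0],[-0.7,0.3,1],-0.3],[[0,0,0],[-0.7,0.3,1],-0.3]])

```text
time: 16.92
tool_pos: [0.411, -0.296, 0.25]
tcp_rot: [2.887, 1.238, 0.001]
wrist_force: [0.3, 0.2, -0.3]
width: 0.654
```

```bash
python3 - <<'E'
from h import *
st(); snap('wrist','w6');x=fittray(['w6']);
for zr in((.03,.04),(.055,.07)): blobs('w6',zr=zr,mn=100,lohi=((.38,-.42),(.64,-.16)))
E
```

```text
t 16.925 tcp [ 0.411 -0.296  0.25 ] jaw -43.57159591795511 z [ 0.0005 -0.0002 -1.    ] q [-0.6735 -0.0705  1.9342  0.0002  1.2773  0.0869] w 0.6535684965051037 F [ 0.3106  0.1745 -0.3258]
tray [ 0.5113 -0.2841] 2.524393248097319 3215 0.001050850739706413 med 0.0
190 mean [ 0.5927 -0.2764  0.0349] px [410.1211  30.1263] r 51.225093841552734 rgb [76.3368 76.7895 79.3105]
1664 mean [ 0.5456 -0.2451  0.0365] px [350.0811  41.4657] r 32.901466369628906 rgb [168.5649 171.5895 169.7007]
188 mean [ 0.6203 -0.2987  0.0353] px [448.1277  27.0851] r 17.7342472076416 rgb [47.1915 46.9043 48.2287]
419 mean [ 0.4773 -0.2367  0.0352] px [290.7017  85.7351] r 80.03915405273438 rgb [64.1647 62.9308 64.043 ]
2267 mean [ 0.4739 -0.2508  0.0366] px [298.2417 101.0018] r 33.094661712646484 rgb [175.0935 178.4376 177.3238]
1783 mean [ 0.5505 -0.3179  0.0364] px [402.5087  96.5822] r 28.727264404296875 rgb [168.2299 171.0286 163.6758]
251 mean [ 0.5051 -0.3684  0.0353] px [397.7211 165.2351] r 47.27059555053711 rgb [60.5259 59.9841 62.753 ]
236 mean [ 0.474 -0.306  0.036] px [335.5127 142.3305] r 24.703338623046875 rgb [149.9831 151.4449 139.6102]
126 mean [ 0.536  -0.3913  0.0353] px [435.627  161.1032] r 17.02948570251465 rgb [72.0635 71.2698 74.7063]
1655 mean [ 0.4348 -0.3684  0.0365] px [346.548  211.0894] r 23.379831314086914 rgb [163.3069 163.6852 149.5492]
2213 mean [ 0.4792 -0.3262  0.0644] px [358.2061 156.8373] r 27.04412841796875 rgb [173.7483 177.2481 172.5865]
```

View pics/w6.png

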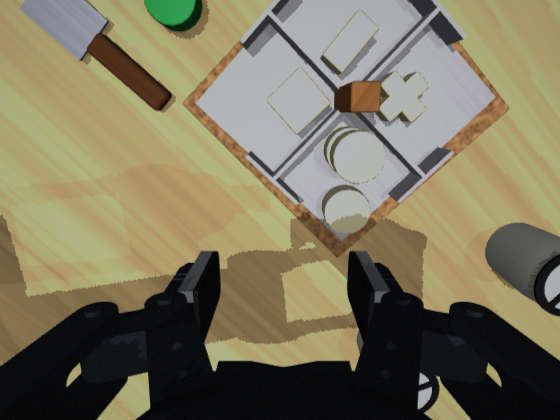

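```bash
python3 - <<'E'
from h import *
z=load('top0');P=pts(z);X,Y,Z=np.moveaxis(P,-1,0)
m=(abs(Z-.1)<.006)&(X>.43)&(X<.73)&(Y>.12)&(Y<.48)
Q=P[m][:,:2]
# model: ring outer 240x250 wall 5 + heater box 220x70 on +y
def mdl(p):
    c,s=np.cos(p[2]),np.sin(p[2]);d=(Q-p[:2])@np.array([[c,-s],[s,c]])
    r=[seg(d,a,b)-.0025 for a,b in [((-.1175,-.1225),(.1175,-.1225)),((-.1175,.1225),(.1175,.1225)),((-.1175,-.1225),(-.1175,.1225)),((.1175,-.1225),(.1175,.1225))]]
    q=np.abs(d-np.array([0,.16]))-np.array([.11,.035]);r.append(np.linalg.norm(np.clip(q,0,None),axis=1))
    return np.clip(np.min(r,0),0,.01)
b=min((least_squares(mdl,(.585,.275,np.radians(y)),loss='soft_l1',f_scale=.002,x_scale=(.01,.01,.1),diff_step=1e-3) for y in(-12,-8,-4,0,4,8)),key=lambda r:r.cost)
p=b.x;print('tank',p[:2],np.degrees(p[2]),b.cost,len(Q),np.mean(mdl(p)>.005))
c,s=np.cos(p[2]),np.sin(p[2]);R=np.array([[c,-s],[s,c]])
sp=p[:2]+R@[0,-.125];print('spot',sp,'normal',R@[0,-1])
# pad & thermometer from color/height
m=(Z>.036)&(Z<.056)&(X>.64)&(X<.72)&(Y>-.07)&(Y<.11)
r=cv2.minAreaRect((P[m][:,:2]*1000).astype(np.float32));print('therm',r)
I=z['im'].astype(int);m=(I.sum(-1)<110)&(X>.6)&(X<.75)&(Y>-.1)&(Y<.13)&(Z<.06)
r=cv2.minAreaRect((P[m][:,:2]*1000).astype(np.float32));print('pad',r)
for n,(cx,cy) in dict(jara=(.546,-.553),jarb=(.3535,-.543),bottle=(.32,.41)).items(): print(n,np.hypot(cx,cy))
E
```

```text
tank [0.5806 0.2695] -2.084861359550668 2.3707252656205204e-05 2650 0.0
spot [0.576  0.1445] normal [-0.0364 -0.9993]
therm ((687.2001342773438, 22.442405700683594), (143.53207397460938, 35.104427337646484), 85.33841705322266)
pad ((682.4877319335938, 19.477027893066406), (182.05592346191406, 61.654544830322266), 81.97850036621094)
jara 0.7771261158911081
jarb 0.6479284296895762
bottle 0.5200961449578337
```

move_arm(deltas=[[[0,0,0.11],[0.3,0,0],0],[[0,0,0.22],[0.6,0.06,0],0],[[0,0,0.33],[1,0.12,0],0],[[0,0,0.44],[1,0.12,0],0],[[0,0,0.55],[1,0.12,0],0],[[0,0,0.66],[1,0.12,0],0],[[0,0,0.77],[1,0.12,0],0],[[0,0,0.88],[1,0.12,0],0],[[0,0,1],[1,0.12,0],0],[[0,0,1],[1,0.12,0],0],[[0,0,1],[1,0.12,0],0]])

```text
time: 18.35
tool_pos: [0.5109, -0.2836, 0.2486]
tcp_rot: [-1.168, -2.914, -0.001]
wrist_force: [0.6, -0.1, -1.0]
width: 0.494
```

move_arm(deltas=[[[0,0,0.01],[0,0,-0.5],0],[[0,0,0.01],[0,0,-1],0],[[0,0,0.01],[0,0,-1],0],[[0,0,0.01],[0,0,-1],0]])

```text
time: 18.85
tool_pos: [0.5119, -0.2844, 0.1516]
tcp_rot: [1.143, 2.925, -0.0]
wrist_force: [-0.2, -0.4, 0.9]
width: 0.505
```

```bash
python3 - <<'E'
from h import *
st(); snap('wrist','w7');fittray(['w7'])
z=load('w7');P=pts(z);X,Y,Z=np.moveaxis(P,-1,0)
m=(Z>.07)&(Z<.11)&(np.hypot(X-.511,Y+.284)<.03);Q=P[m];print(len(Q),Q.mean(0),np.percentile(Q,[2,98],0))
E
```

```text
t 18.85 tcp [ 0.5119 -0.2844  0.1516] jaw 47.30502743173383 z [ 0.0012 -0.0007 -1.    ] q [-0.5497  0.1581  1.8835  0.      1.0985 -1.3754] w 0.5045680263176096 F [-0.2395 -0.3605  0.9213]
tray [ 0.5117 -0.284 ] 2.5184692801675723 4384 0.0024295077440452378 med 0.0
2090 [ 0.5093 -0.2818  0.1004] [[ 0.4964 -0.2965  0.0736]
 [ 0.5242 -0.2688  0.1058]]
```

View pics/w7.png

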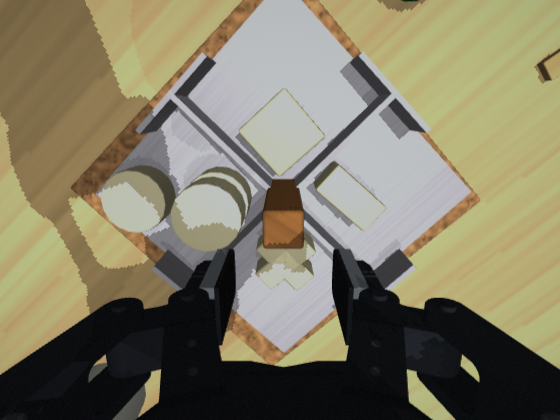

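move_arm(deltas=[[[0,0,0],[0,0,-0.3],0],[[0,0,0],[0,0,-0.6],0],[[0,0,0],[0,0,-0.79],0],[[0,0,0],[0,0,-0.79],0],[[0,0,0],[0,0,-0.79],0],[[0,0,0],[0,0,-0.79],0.3],[[0,0,0],[0,0,-0.79],0.7],[[0,0,0],[0,0,-0.79],1],[[0,0,0],[0,0,-0.79],1],[[0,0,0],[0,0,-0.79],1]], grip_force=100)

```text
time: 20.15
tool_pos: [0.512, -0.2847, 0.073]
tcp_rot: [1.141, 2.924, -0.001]
wrist_force: [-0.4, 0.5, 6.8]
width: 0.263
```

```bash
python3 - <<'E'
from h import *
st()
E
```

```text
t 20.15 tcp [ 0.512  -0.2847  0.073 ] jaw 47.360253361924194 z [ 0.0022 -0.0015 -1.    ] q [-0.5498  0.2426  1.9439 -0.0001  0.9525 -1.3763] w 0.26306426266538857 F [-0.4128  0.5406  6.7633]
```

move_arm(deltas=[[[0,0,0],[0,0,0.03],1],[[0,0,0],[0,0,0.08],1],[[0,0,0],[0,0,0.15],1],[[0,0,0],[0,0,0.22],1],[[0,0,0],[0,0,0.28],1],[[0,0,0],[0,0,0.3],1],[[0,0,0],[0,0,0.3],1]])

```text
time: 21.02
tool_pos: [0.5112, -0.284, 0.1015]
tcp_rot: [1.142, 2.926, -0.0]
wrist_force: [-0.5, -0.0, -6.4]
width: 0.267
```

```bash
python3 - <<'E'
from h import *
s=st();print(s['torque']); snap('wrist','w8')
z=load('w8');P=pts(z);X,Y,Z=np.moveaxis(P,-1,0)
# tilt of tray floor: fit plane to pale floor points
m=(Z>.02)&(Z<.06)&(np.hypot(X-.512,Y+.284)<.155);Q=P[m];
best=None;rng=np.random.default_rng(0)
for _ in range(300):
    a=Q[rng.choice(len(Q),3,False)];n=np.cross(a[1]-a[0],a[2]-a[0]);n/=np.linalg.norm(n)+1e-12
    if abs(n[2])<.9: continue
    k=(abs((Q-a[0])@n)<.002).sum()
    if best is None or k>best[0]: best=(k,n*np.sign(n[2]),a.mean(0))
print(best,len(Q))
E
```

```text
t 21.025 tcp [ 0.5112 -0.284   0.1015] jaw 47.35738721700436 z [ 0.0004 -0.0002 -1.    ] q [-0.5498  0.2087  1.9253 -0.      1.0072 -1.3763] w 0.2666962346740141 F [-0.524  -0.0411 -6.4233]
[ 0.0612 -0.0816 -0.0221]
(np.int64(57338), array([ 0.0014, -0.0036,  1.    ]), array([ 0.5046, -0.213 ,  0.0376])) 66594
```

View pics/w8.png

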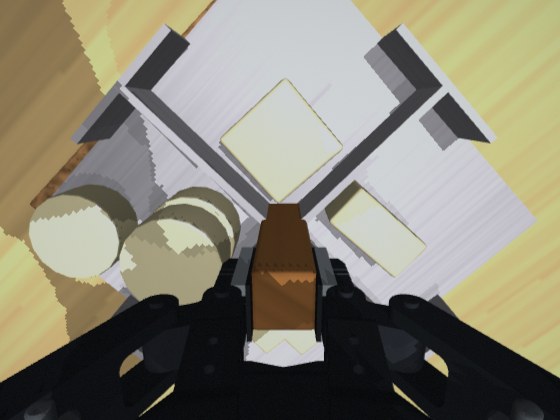

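move_arm(deltas=[[[0,0,0],[0,0,0.04],1],[[0,0,0],[0,0,0.12],1],[[0,0,0],[0,0,0.24],1],[[0,0,0],[0,0,0.38],1],[[0,0,0],[0,0,0.54],1],[[0,0,0],[0,0,0.7],1],[[0,0,0],[0,0,0.85],1],[[0,0,0],[0,0,1],1]])

```text
time: 22.08
tool_pos: [0.5111, -0.284, 0.2025]
tcp_rot: [1.142, 2.926, -0.0]
wrist_force: [0.3, -0.7, -6.9]
width: 0.267
```

move_arm(deltas=[[[0,0,0],[0,0.02,0.15],1],[[0,0,0],[0.02,0.06,0.3],1],[[0,0,-0.01],[0.04,0.14,0.45],1],[[0,0,-0.01],[0.07,0.24,0.58],1],[[0,0,-0.02],[0.11,0.36,0.7],1],[[0,0,-0.02],[0.15,0.48,0.79],1],[[0,0,-0.03],[0.2,0.6,0.85],1],[[0,0,-0.03],[0.24,0.73,0.88],1],[[0,0,-0.04],[0.28,0.86,0.9],1],[[0,0,-0.04],[0.32,1,0.9],1]])

```text
time: 23.32
tool_pos: [0.5432, -0.1829, 0.2912]
tcp_rot: [-1.233, -2.889, -0.0]
wrist_force: [0.8, 0.5, -5.5]
width: 0.266
```

move_arm(deltas=[[[0,0,0],[0.04,0.14,0],1],[[0,0,-0.01],[0.09,0.28,0],1],[[0,0,-0.02],[0.14,0.42,0],1],[[0,0,-0.02],[0.18,0.56,0],1],[[0,0,-0.03],[0.23,0.7,0],1],[[0,0,-0.04],[0.28,0.85,0],1],[[0,0,-0.04],[0.32,1,0],1]])

```text
time: 24.2
tool_pos: [0.5752, -0.0829, 0.2911]
tcp_rot: [-1.323, -2.849, 0.0]
wrist_force: [-1.0, -0.1, -5.6]
width: 0.265
```

move_arm(deltas=[[[0,0,0],[0.04,0.14,0],1],[[0,0,-0.01],[0.09,0.28,0],1],[[0,0,-0.02],[0.14,0.42,0],1],[[0,0,-0.02],[0.18,0.56,0],1],[[0,0,-0.03],[0.23,0.7,0],1],[[0,0,-0.04],[0.28,0.85,0],1],[[0,0,-0.04],[0.32,1,0],1]])

```text
time: 25.08
tool_pos: [0.6072, 0.017, 0.2912]
tcp_rot: [-1.412, -2.806, 0.0]
wrist_force: [0.3, -0.3, -6.3]
width: 0.263
```

move_arm(deltas=[[[0,0,0],[0.04,0.14,0],1],[[0,0,-0.01],[0.09,0.28,0],1],[[0,0,-0.02],[0.14,0.42,0],1],[[0,0,-0.02],[0.18,0.56,0],1],[[0,0,-0.03],[0.23,0.7,0],1],[[0,0,-0.04],[0.28,0.85,0],1],[[0,0,-0.04],[0.32,1,0],1]])

```text
time: 25.95
tool_pos: [0.6394, 0.117, 0.2912]
tcp_rot: [-1.5, -2.76, 0.0]
wrist_force: [-0.2, 0.3, -5.8]
width: 0.263
```

move_arm(deltas=[[[0,0,0],[0.04,0.14,0],1],[[0,0,-0.01],[0.09,0.28,0],1],[[0,0,-0.02],[0.14,0.42,0],1],[[0,0,-0.02],[0.18,0.56,0],1],[[0,0,-0.03],[0.23,0.7,0],1],[[0,0,-0.04],[0.28,0.85,0],1],[[0,0,-0.04],[0.32,1,0],1]])

```text
time: 26.82
tool_pos: [0.6714, 0.217, 0.2912]
tcp_rot: [-1.586, -2.712, 0.0]
wrist_force: [0.0, -0.4, -6.0]
width: 0.264
```

move_arm(deltas=[[[0,0,0],[0.04,0.14,0],1],[[0,0,-0.01],[0.09,0.28,0],1],[[0,0,-0.02],[0.14,0.42,0],1],[[0,0,-0.02],[0.18,0.56,0],1],[[0,0,-0.03],[0.22,0.68,0],1],[[0,0,-0.04],[0.26,0.8,0],1],[[0,0,-0.04],[0.29,0.9,0],1],[[0,0,-0.04],[0.31,0.97,0],1],[[0,0,-0.04],[0.32,1,0],1],[[0,0,-0.04],[0.32,1,0],1]])

```text
time: 28.08
tool_pos: [0.7031, 0.316, 0.2912]
tcp_rot: [1.67, 2.661, -0.0]
wrist_force: [-0.5, 0.3, -5.5]
width: 0.265
```

```bash
python3 - <<'E'
from h import *
s=st();print(s['torque']); snap('wrist','w9');blobs('w9',zr=(.18,.4),mn=300,lohi=((.4,.1),(1,.6)))
E
```

```text
t 28.075 tcp [0.7031 0.316  0.2912] jaw 25.760341881627234 z [-0.0001 -0.0002 -1.    ] q [ 0.3902  0.4225  1.2874 -0.0002  1.432  -0.0594] w 0.26517425829816177 F [-0.4847  0.3033 -5.5038]
[ 0.0369 -0.1312  0.0354]
166505 mean [0.6916 0.3405 0.283 ] px [280.8493 232.8924] r 304.9827880859375 rgb [117.5162 117.3976 115.9807]
```

View pics/w9.png

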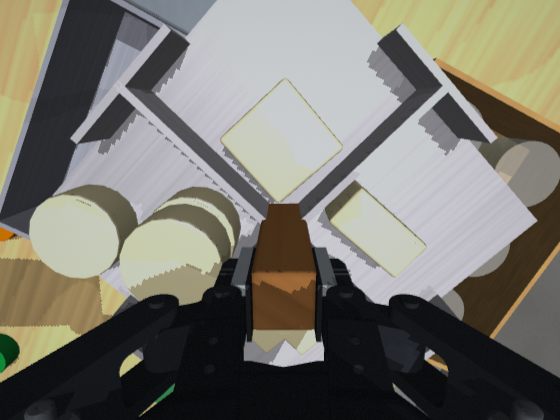

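move_arm(deltas=[[[0.005,-0.01,0],[0,0,-0.04],1],[[0.015,-0.03,0],[0,0,-0.1],1],[[0.03,-0.06,0],[0,0,-0.18],1],[[0.045,-0.09,0],[0,0,-0.26],1],[[0.06,-0.12,0],[0,0,-0.32],1],[[0.072,-0.15,0],[0,0,-0.36],1],[[0.082,-0.17,0],[0,0,-0.36],1],[[0.09,-0.187,0],[0,0,-0.36],1],[[0.098,-0.203,0],[0,0,-0.36],1],[[0.105,-0.218,0],[0,0,-0.36],1],[[0.111,-0.23,0],[0,0,-0.36],1],[[0.116,-0.24,0],[0,0,-0.36],1],[[0.116,-0.24,0],[0,0,-0.36],1],[[0.116,-0.24,0],[0,0,-0.36],1],[[0.116,-0.24,0],[0,0,-0.36],1],[[0.116,-0.24,0],[0,0,-0.36],1],[[0.116,-0.24,0],[0,0,-0.36],1],[[0.116,-0.24,0],[0,0,-0.36],1]])

```text
time: 30.38
tool_pos: [0.7031, 0.316, 0.2553]
tcp_rot: [1.528, 2.434, 0.517]
wrist_force: [-0.3, 0.7, -4.2]
width: 0.27
```

```bash
python3 - <<'E'
from h import *
s=st();print(s['torque']); snap('wrist','w10');snap('scene','s10')
a=load('w10')['im'];b=load('s10')['im'][180:400,250:560]
a=cv2.resize(a,(400,300));b=cv2.resize(b,(400,284));o=np.zeros((300,800,3),np.uint8);o[:,:400]=a;o[:284,400:]=b
cv2.imwrite('pics/c10.png',o[:,:,::-1])
E
```

```text
t 30.375 tcp [0.7031 0.316  0.2553] jaw 25.75489030743755 z [ 0.3661  0.1769 -0.9136] q [ 0.3766  0.1827  1.7135  0.0406  0.8281 -0.0941] w 0.26954878450974973 F [-0.294   0.6504 -4.2398]
[-0.2601  0.5432 -0.0233]
```

View pics/c10.png

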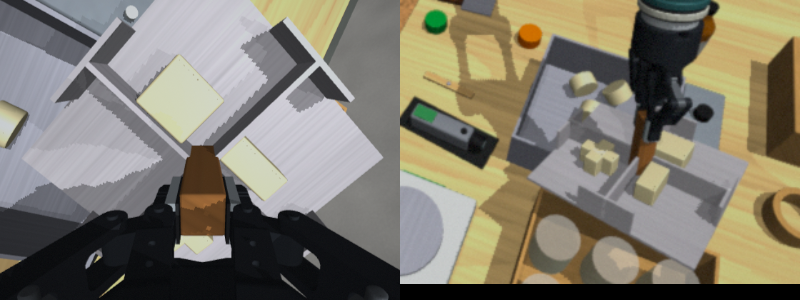

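move_arm(deltas=[[[-0.01,0.02,0],[0,0,0.05],1],[[-0.022,0.045,0],[0,0,0.1],1],[[-0.034,0.07,0],[0,0,0.2],1],[[-0.046,0.095,0],[0,0,0.3],1],[[-0.058,0.12,0],[0,0,0.36],1],[[-0.07,0.145,0],[0,0,0.36],1],[[-0.082,0.17,0],[0,0,0.36],1],[[-0.094,0.195,0],[0,0,0.36],1],[[-0.106,0.22,0],[0,0,0.36],1],[[-0.116,0.24,0],[0,0,0.36],1],[[-0.116,0.24,0],[0,0,0.36],1]])

```text
time: 31.85
tool_pos: [0.704, 0.3165, 0.2909]
tcp_rot: [1.67, 2.66, 0.002]
wrist_force: [0.6, -0.5, -3.9]
width: 0.261
```

```bash
python3 - <<'E'
from h import *
s=st(); snap('wrist','w11');snap('scene','s11');snap('top','t11')
for f in('s11','t11'):
  print(f);blobs(f,zr=(.012,.08),mn=20,lohi=((.475,.16),(.685,.38)))
a=load('w11')['im'];b=load('s11')['im'][180:400,250:560]
a=cv2.resize(a,(400,300));b=cv2.resize(b,(400,284));o=np.zeros((300,800,3),np.uint8);o[:,:400]=a;o[:284,400:]=b
cv2.imwrite('pics/c11.png',o[:,:,::-1])
E
```

```text
t 31.85 tcp [0.704  0.3165 0.2909] jaw 25.759602683232636 z [ 0.0011  0.0006 -1.    ] q [ 0.3902  0.4237  1.2864  0.0001  1.4303 -0.0594] w 0.2612704580025776 F [ 0.6086 -0.4902 -3.8722]
s11
42 mean [0.498  0.223  0.0445] px [388.1667 239.9286] r 6.726912021636963 rgb [134.1429 129.1905 105.4762]
t11
205 mean [0.5554 0.2597 0.0452] px [162.     189.5366] r 9.552586555480957 rgb [133.4829 130.5415 108.7805]
280 mean [0.5055 0.3262 0.0306] px [137.6179 206.0643] r 9.823541641235352 rgb [150.1643 151.0964 149.8857]
223 mean [0.4942 0.2377 0.0448] px [166.5426 211.287 ] r 9.617792129516602 rgb [134.4305 132.1749 114.8789]
```

View pics/c11.png

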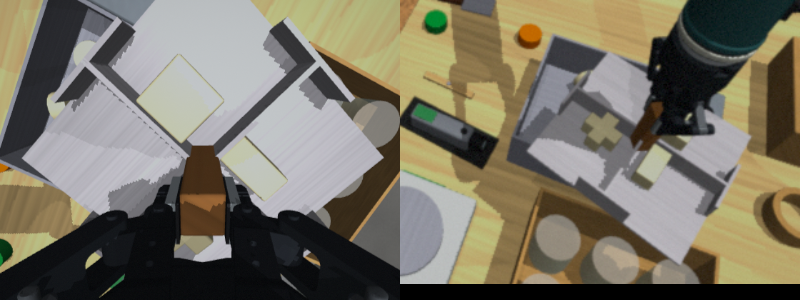

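move_arm(deltas=[[[0,0,0],[-0.02,-0.05,0],1],[[0,0,0.01],[-0.05,-0.15,0],1],[[0,0,0.01],[-0.1,-0.3,0],1],[[0,0,0.02],[-0.15,-0.47,0],1],[[0,0,0.03],[-0.21,-0.65,0],1],[[0,0,0.04],[-0.27,-0.83,0],1],[[0,0,0.04],[-0.32,-1,0],1]])

```text
time: 32.88
tool_pos: [0.6706, 0.2145, 0.2915]
tcp_rot: [1.586, 2.712, 0.0]
wrist_force: [0.1, 0.1, -4.0]
width: 0.263
```

move_arm(deltas=[[[0,0,0.01],[-0.05,-0.17,0],1],[[0,0,0.01],[-0.11,-0.34,0],1],[[0,0,0.02],[-0.16,-0.5,0],1],[[0,0,0.03],[-0.21,-0.67,0],1],[[0,0,0.04],[-0.27,-0.83,0],1],[[0,0,0.04],[-0.32,-1,0],1]])

```text
time: 33.62
tool_pos: [0.6386, 0.1151, 0.2913]
tcp_rot: [1.499, 2.761, 0.0]
wrist_force: [-0.1, 0.1, -4.8]
width: 0.265
```

move_arm(deltas=[[[0,0,0.01],[-0.05,-0.17,0],1],[[0,0,0.01],[-0.11,-0.34,0],1],[[0,0,0.02],[-0.16,-0.5,0],1],[[0,0,0.03],[-0.21,-0.67,0],1],[[0,0,0.04],[-0.27,-0.83,0],1],[[0,0,0.04],[-0.32,-1,0],1]])

```text
time: 34.38
tool_pos: [0.6066, 0.015, 0.2913]
tcp_rot: [1.413, 2.806, 0.0]
wrist_force: [-0.0, -0.1, -4.0]
width: 0.266
```

move_arm(deltas=[[[0,0,0.01],[-0.05,-0.17,0],1],[[0,0,0.01],[-0.11,-0.34,0],1],[[0,0,0.02],[-0.16,-0.5,0],1],[[0,0,0.03],[-0.21,-0.67,0],1],[[0,0,0.04],[-0.27,-0.83,0],1],[[0,0,0.04],[-0.32,-1,0],1]])

```text
time: 35.12
tool_pos: [0.5746, -0.0851, 0.2913]
tcp_rot: [1.325, 2.849, 0.0]
wrist_force: [0.4, -0.2, -5.3]
width: 0.264
```

move_arm(deltas=[[[0,0,0.01],[-0.05,-0.17,0],1],[[0,0,0.01],[-0.11,-0.34,0],1],[[0,0,0.02],[-0.16,-0.5,0],1],[[0,0,0.03],[-0.21,-0.67,0],1],[[0,0,0.04],[-0.27,-0.83,0],1],[[0,0,0.04],[-0.32,-1,0],1]])

```text
time: 35.88
tool_pos: [0.5425, -0.1851, 0.2913]
tcp_rot: [1.235, 2.889, -0.0]
wrist_force: [1.0, -0.1, -5.1]
width: 0.269
```

move_arm(deltas=[[[0,0,0.01],[-0.05,-0.15,0],1],[[0,0,0.01],[-0.1,-0.31,0],1],[[0,0,0.02],[-0.15,-0.46,0],1],[[0,0,0.03],[-0.19,-0.61,0],1],[[0,0,0.04],[-0.24,-0.75,0],1],[[0,0,0.04],[-0.28,-0.87,0],1],[[0,0,0.04],[-0.31,-0.96,0],1],[[0,0,0.04],[-0.32,-1,0],1],[[0,0,0.04],[-0.32,-1,-0.05],1],[[0,0,0.04],[-0.32,-1,-0.15],1],[[0,0,0.04],[-0.32,-1,-0.3],1],[[0,0,0.04],[-0.32,-1,-0.45],1],[[0,0,0.04],[-0.32,-1,-0.6],1],[[0,0,0.04],[-0.32,-1,-0.75],1],[[0,0,0.04],[-0.32,-1,-0.9],1],[[0,0,0.04],[-0.32,-1,-1],1]])

```text
time: 37.88
tool_pos: [0.5107, -0.2838, 0.1899]
tcp_rot: [-1.142, -2.925, -0.0]
wrist_force: [0.1, 0.7, -5.2]
width: 0.264
```

move_arm(deltas=[[[0,0,0],[0,0,-0.13],1],[[0,0,0],[0,0,-0.28],1],[[0,0,0],[0,0,-0.43],1],[[0,0,0],[0,0,-0.58],1],[[0,0,0],[0,0,-0.7],1],[[0,0,0],[0,0,-0.8],1],[[0,0,0],[0,0,-0.87],1],[[0,0,0],[0,0,-0.9],1],[[0,0,0],[0,0,-0.9],1]])

```text
time: 39.0
tool_pos: [0.5111, -0.284, 0.1013]
tcp_rot: [1.142, 2.926, -0.0]
wrist_force: [0.8, -0.1, -4.0]
width: 0.268
```

```bash
python3 - <<'E'
from h import *
s=st(); snap('wrist','w12')
E
```

```text
t 39.0 tcp [ 0.5111 -0.284   0.1013] jaw 47.35585398738667 z [ 0.0001 -0.0001 -1.    ] q [-0.5498  0.209   1.9252  0.      1.0072 -1.3763] w 0.2684530612205204 F [ 0.843  -0.0535 -4.0312]
```

move_arm(deltas=[[[0,0,0],[0,0,-0.06],1],[[0,0,0],[0,0,-0.12],1],[[0,0,0],[0,0,-0.18],1],[[0,0,0],[0,0,-0.23],1],[[0,0,0],[0,0,-0.27],1],[[0,0,0],[0,0,-0.27],1],[[0,0,0],[0,0,-0.27],1]])

```text
time: 39.92
tool_pos: [0.5112, -0.2841, 0.0745]
tcp_rot: [1.142, 2.926, -0.0]
wrist_force: [0.2, -0.4, -5.0]
width: 0.265
```

move_arm(deltas=[[[0,0,0],[0,0,-0.01],1],[[0,0,0],[0,0,-0.01],0.2],[[0,0,0],[0,0,-0.01],0],[[0,0,0],[0,0,-0.01],0],[[0,0,0],[0,0,-0.01],0],[[0,0,0],[0,0,-0.01],0],[[0,0,0],[0,0,0.2],0],[[0,0,0],[0,0,0.5],0],[[0,0,0],[0,0,1],0],[[0,0,0],[0,0,1],0]])

```text
time: 41.18
tool_pos: [0.5143, -0.2859, 0.1798]
tcp_rot: [1.139, 2.917, -0.003]
wrist_force: [0.3, -0.6, 0.9]
width: 0.5
```

move_arm(deltas=[[[0,0,0],[0,0.3,0.5],-0.3],[[0,0,0],[0,1,1],-0.3],[[0,0,0],[0,1,1],-0.3],[[0,0,0],[0,1,1],-0.3]])

```text
time: 41.68
tool_pos: [0.5114, -0.1833, 0.2747]
tcp_rot: [1.138, 2.926, -0.001]
wrist_force: [0.4, 0.3, 0.1]
width: 0.648
```

```bash
python3 - <<'E'
from h import *
s=st(); snap('wrist','w13');snap('top','t13')
fittray(['w13']);fittray(['t13'])
blobs('t13',zr=(.012,.08),mn=20,lohi=((.475,.16),(.685,.38)))
z=load('w13');P=pts(z);m=(np.hypot(P[...,0]-.511,P[...,1]+.284)<.1)&(P[...,2]<.02);print('floor z',np.median(P[m][:,2]))
print('post top',P[(np.hypot(P[...,0]-.511,P[...,1]+.284)<.015)&(P[...,2]>.09)].mean(0))
cv2.imwrite('pics/t13b.png',cv2.resize(load('t13')['im'][110:290,70:430,::-1],(800,400),interpolation=cv2.INTER_CUBIC))
E
```

```text
t 41.675 tcp [ 0.5114 -0.1833  0.2747] jaw 47.48793807746583 z [ 0.0012 -0.001  -1.    ] q [-0.3897 -0.0119  1.8326 -0.0004  1.3194 -1.2184] w 0.6475549966840337 F [0.4081 0.2603 0.1019]
tray [ 0.5113 -0.2829] 2.5636877802785634 2138 0.0002246884445453715 med 0.0
tray [ 0.5103 -0.2833] 2.3786207152526075 109 1.670478538426208e-05 med 0.0
206 mean [0.5554 0.2595 0.0453] px [162.0534 189.5243] r 9.552586555480957 rgb [163.8301 161.5049 142.335 ]
281 mean [0.5055 0.3262 0.0305] px [137.637  206.0747] r 9.823541641235352 rgb [181.153  182.1317 182.1886]
223 mean [0.4942 0.2377 0.0449] px [166.5426 211.287 ] r 9.617792129516602 rgb [162.8879 160.3632 140.8296]
floor z 0.008747980393461773
post top [ 0.5067 -0.2781  0.1019]
```

View pics/t13b.png

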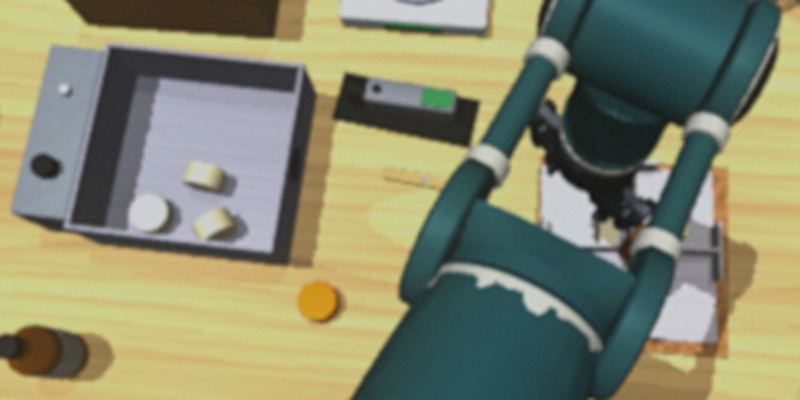

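move_arm(deltas=[[[0,0,-0.1],[0.4,0.4,0],-0.4],[[0,0,-0.2],[0.8,0.8,0],-0.4],[[0,0,-0.2],[0.8,1,0],-0.4]])

```text
time: 42.15
tool_pos: [0.592, -0.0834, 0.2711]
tcp_rot: [-1.584, -2.709, 0.002]
wrist_force: [0.0, 0.1, -0.3]
width: 0.701
```

move_arm(deltas=[[[0,0,-0.1],[0.4,0.4,0],-0.4],[[0,0,-0.2],[0.8,0.8,0],-0.4],[[0,0,-0.3],[0.9,1,0],-0.4],[[0,0,-0.38],[0.9,1,0],-0.4],[[0,0,-0.38],[0.9,1,0],-0.4],[[0,0,-0.38],[0.9,1,0],-0.4]])

```text
time: 42.9
tool_pos: [0.6803, 0.0149, 0.2732]
tcp_rot: [-2.311, -2.127, 0.003]
wrist_force: [-0.7, -0.8, 0.1]
width: 0.7
```

```bash
cat > th.py <<'E'
from h import *
import sys
def meas(fn):
    z=load(fn);P=pts(z);X,Y,Z=np.moveaxis(P,-1,0);I=z['im'].astype(int)
    reg=(X>.6)&(X<.78)&(Y>-.12)&(Y<.15)
    m=reg&(Z>.041)&(Z<.051); r=cv2.minAreaRect((P[m][:,:2]*1000).astype(np.float32));print('box top',r,'med z',np.median(Z[m]))
    m=reg&(Z>.028)&(Z<.06); r=cv2.minAreaRect((P[m][:,:2]*1000).astype(np.float32));print('all',r)
    m=reg&(I.sum(-1)<100)&(Z<.012)&(Z>-.004);print('pad rect',cv2.minAreaRect((P[m][:,:2]*1000).astype(np.float32)))
meas(sys.argv[1])
E
python3 - <<'E'
from h import *
s=st(); snap('wrist','w14')
E
python3 th.py w14
```

```text
t 42.9 tcp [0.6803 0.0149 0.2732] jaw -4.764603680972486 z [-0.0018 -0.0004 -1.    ] q [-0.0146  0.2543  1.5393 -0.0004  1.3499  0.0687] w 0.7001770838806076 F [-0.745  -0.7722  0.1348]
box top ((678.2030639648438, 59.21075439453125), (89.20407104492188, 214.13865661621094), 19.54848289489746) med z 0.046530474649197004
all ((678.224853515625, 59.36223602294922), (89.57831573486328, 214.36721801757812), 19.620473861694336)
pad rect ((682.1669921875, 19.721885681152344), (187.97146606445312, 68.0654525756836), 82.0648193359375)
```

View pics/w14.png

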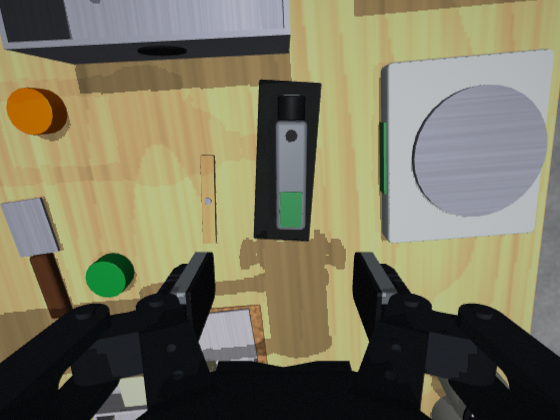

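```bash
python3 - <<'E'
from h import *
z=load('w14');P=pts(z);X,Y,Z=np.moveaxis(P,-1,0)
for zr in((.041,.052),(.03,.056)):
    m=((X>.64)&(X<.74)&(Y>-.08)&(Y<.125)&(Z>zr[0])&(Z<zr[1])).astype(np.uint8)
    n,l,s,c=cv2.connectedComponentsWithStats(m)
    for i in range(1,n):
        if s[i,4]>400:
            Q=P[l==i];print(zr,s[i],cv2.minAreaRect((Q[:,:2]*1000).astype(np.float32)),np.median(Q[:,2]))
    u,v=290,175;i=l[v,u];Q=P[l==i]
    q=Q[(Q[:,1]<.065)];w=q[:,:2]-q[:,:2].mean(0);e=np.linalg.svd(w,full_matrices=False)[2][0];print('axis',np.degrees(np.arctan2(e[1],e[0])))
E
```

```text
(0.041, 0.052) [ 275   96   33  134 3729] ((688.9314575195312, 24.028278350830078), (143.24124145507812, 33.96116638183594), 85.24484252929688) 0.04653900944399026
axis -95.00036580254209
(0.03, 0.056) [ 275   95   33  135 4054] ((688.9872436523438, 24.69887924194336), (144.5870819091797, 33.96116638183594), 85.24484252929688) 0.04637187143757164
axis -94.93581961479333
```

move_arm(deltas=[[[0,0,0],[0.08,0.07,-0.5],-0.4],[[0,0,0],[0.08,0.07,-1],-0.4],[[0,0,0],[0.08,0.07,-1],-0.4]], grip_force=50)

```text
time: 43.32
tool_pos: [0.6847, 0.0224, 0.1684]
tcp_rot: [-2.307, -2.121, 0.013]
wrist_force: [-1.0, 0.2, -0.8]
width: 0.7
```

move_arm(deltas=[[[0,0,0],[0,0,-0.5],-0.4],[[0,0,0],[0,0,-0.95],-0.4],[[0,0,0],[0,0,-0.95],-0.4],[[0,0,0],[0,0,-0.95],-0.4]])

```text
time: 43.82
tool_pos: [0.6912, 0.0228, 0.0827]
tcp_rot: [2.311, 2.124, 0.005]
wrist_force: [0.4, -0.0, 0.4]
width: 0.699
```

```bash
python3 - <<'E'
from h import *
s=st(); snap('wrist','w15')
z=load('w15');P=pts(z);X,Y,Z=np.moveaxis(P,-1,0)
m=((X>.64)&(X<.74)&(Y>-.08)&(Y<.125)&(Z>.041)&(Z<.052)).astype(np.uint8)
n,l,s,c=cv2.connectedComponentsWithStats(m)
for i in range(1,n):
    if s[i,4]>800: print(s[i],cv2.minAreaRect((P[l==i][:,:2]*1000).astype(np.float32)))
E
```

```text
t 43.825 tcp [0.6912 0.0228 0.0827] jaw -4.8406571181436995 z [ 0.0044 -0.     -1.    ] q [-0.0031  0.4097  1.6985 -0.      1.0291  0.0814] w 0.6991047448373403 F [ 0.3703 -0.0146  0.435 ]
[  246    99    65   248 13210] ((688.8219604492188, 24.210247039794922), (143.6100616455078, 34.055419921875), 85.21585083007812)
```

move_arm(deltas=[[[0,0,0],[-0.01,0,-0.3],-0.4],[[0,0,0],[-0.01,0,-0.6],-0.4],[[0,0,0],[-0.01,0,-0.6],-0.4],[[0,0,0],[-0.01,0,-0.6],0.2],[[0,0,0],[-0.01,0,-0.6],0.6],[[0,0,0],[-0.01,0,-0.6],1],[[0,0,0],[-0.01,0,-0.6],1],[[0,0,0],[-0.01,0,-0.6],1],[[0,0,0],[-0.01,0,-0.6],1]])

```text
time: 45.0
tool_pos: [0.6905, 0.0231, 0.0226]
tcp_rot: [2.311, 2.123, 0.006]
wrist_force: [0.5, 0.1, 6.3]
width: 0.387
```

move_arm(deltas=[[[0,0,0],[0,0,0.1],1],[[0,0,0],[0,0,0.4],1],[[0,0,0],[0,0,0.7],1],[[0,0,0],[0,0,0.7],1],[[0,0,0],[0,0,0.7],1]])

```text
time: 45.62
tool_pos: [0.6872, 0.023, 0.0884]
tcp_rot: [-2.313, -2.125, 0.002]
wrist_force: [0.7, -0.4, -2.6]
width: 0.389
```

```bash
cat > th2.py <<'E'
from h import *
import sys
s=st(); fn=sys.argv[1]; snap('wrist',fn); z=load(fn);P=pts(z)
T=s['tool_pos'];R=Ro.from_rotvec(s['tcp_rot']).as_matrix()
# points near tool: box top plane
X,Y,Z=np.moveaxis(P,-1,0);D=P-T
m=((abs(D[...,0])<.06)&(abs(D[...,1])<.11)&(D[...,2]>.012)&(D[...,2]<.04)&(np.hypot(D[...,0],D[...,1])<.1)).astype(np.uint8)
n,l,st_,c=cv2.connectedComponentsWithStats(m)
for i in range(1,n):
    if st_[i,4]>800:
        Q=P[l==i];q=Q[(Q[:,1]-T[1]>.02)];k=np.linalg.lstsq(np.c_[q[:,:2],np.ones(len(q))],q[:,2],rcond=None)[0]
        print(st_[i],cv2.minAreaRect((Q[:,:2]*1000).astype(np.float32)),'slopes',k[:2],'z med',np.median(Q[:,2]),'ymax',np.percentile(Q[:,1],99.5))
E
python3 th2.py w16
```

```text
t 45.625 tcp [0.6872 0.023  0.0884] jaw -4.839960873774539 z [-0.0014  0.     -1.    ] q [-0.0028  0.4006  1.6996  0.      1.0427  0.0817] w 0.38852639665847166 F [ 0.7012 -0.4483 -2.6073]
[  199    91   170   276 25660] ((685.9035034179688, 41.786048889160156), (58.580482482910156, 109.2950210571289), 9.850489616394043) slopes [-0.0105 -0.1599] z med 0.11196008854295453 ymax 0.09586054354930083
```

View pics/w16.png

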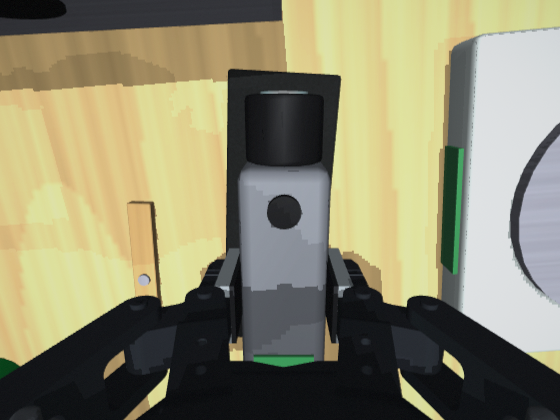

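```bash
python3 - <<'E'
from h import *
P=pts(load('w16'))
q=P[180:330,255:318].reshape(-1,3);ok=abs(q[:,2]-.112)<.02;q=q[ok]
print(np.linalg.lstsq(np.c_[q[:,:2],np.ones(len(q))],q[:,2],rcond=None)[0],P[182,285],P[270,285],P[320,285])
b=P[100:160,283:287].reshape(-1,3);print('barrel',P[98,285],P[130,285],P[158,285])
# spot check from top0 & wrist w14
for f in('w14','top0'):
    z=load(f);P=pts(z)
    if f=='w14':
        for uv in((135,50),(160,50),(185,50)): print(f,uv,P[uv[1],uv[0]])
E
```

```text
[-0.0103  0.0181  0.119 ] [0.6916 0.0663 0.1124] [0.6889 0.0334 0.1132] [0.687  0.0113 0.1116]
barrel [0.694  0.0943 0.1082] [0.6931 0.0838 0.1092] [0.6923 0.0741 0.1087]
w14 (135, 50) [0.5533 0.1471 0.0666]
w14 (160, 50) [0.5781 0.1442 0.0721]
w14 (185, 50) [0.5983 0.144  0.062 ]
```

move_arm(deltas=[[[0,0,0],[-0.05,-0.15,0],1],[[0,0,0],[-0.2,-0.35,0],1],[[0,0,0.01],[-0.4,-0.51,0],1],[[0,0,0.02],[-0.6,-0.51,0],1],[[0,0,0.03],[-0.8,-0.51,0],1],[[0,0,0.03],[-0.95,-0.51,-0.1],1],[[0,0,0.03],[-1,-0.51,-0.2],1],[[0,0,0.03],[-1,-0.51,-0.3],1]])

```text
time: 46.68
tool_pos: [0.5873, -0.0287, 0.0585]
tcp_rot: [-2.263, -2.178, 0.001]
wrist_force: [0.1, -0.4, -1.7]
width: 0.386
```

move_arm(deltas=[[[0,0,0],[-0.1,0,-0.02],1],[[0,0,0],[-0.17,0,-0.04],1],[[0,0,0],[-0.17,0,-0.04],1],[[0,0,0],[-0.17,0,-0.04],1],[[0,0,0],[-0.17,0,-0.04],1],[[0,0,0],[-0.17,0,-0.04],1]])

```text
time: 47.42
tool_pos: [0.5714, -0.028, 0.0555]
tcp_rot: [2.262, 2.179, 0.001]
wrist_force: [-0.4, 0.1, -3.1]
width: 0.387
```

```bash
python3 - <<'E'
from h import *
s=st(); snap('wrist','w17');z=load('w17');P=pts(z);I=z['im'].astype(int)
X,Y,Z=np.moveaxis(P,-1,0);print(s['joint_vel'])
m=(I.sum(-1)<110)&(abs(Y-.146)<.008)&(Z>.03)&(Z<.09)&(abs(X-.576)<.05);print('spot pts',m.sum(),P[m].mean(0) if m.sum() else '',np.percentile(P[m],[1,99],0) if m.sum() else '')
for v in range(60,200,15): print(v,P[v,285],end=' ')
E
```

```text
t 47.425 tcp [ 0.5714 -0.028   0.0555] jaw -2.13758661719415 z [ 0.0006 -0.     -1.    ] q [-0.0924  0.2424  1.9825  0.      0.9161 -0.0551] w 0.3870566116169774 F [-0.4241  0.0706 -3.1031]
[ 0.0013  0.0025  0.0027 -0.0003  0.0012  0.0008]
spot pts 0  
60 [0.5759 0.0651 0.0004] 75 [ 0.5757  0.0577 -0.    ] 90 [0.5754 0.0499 0.002 ] 105 [0.5747 0.0412 0.0769] 120 [0.5745 0.0363 0.0771] 135 [0.5743 0.0313 0.0764] 150 [0.5741 0.0261 0.0761] 165 [0.5739 0.0209 0.0759] 180 [0.5737 0.0159 0.0783] 195 [0.5736 0.0109 0.08  ]
```

View pics/w17.png

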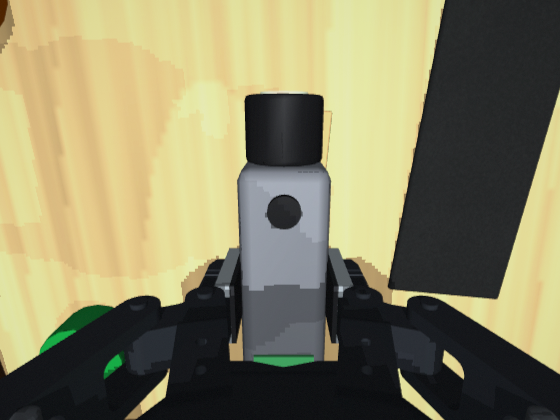

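move_arm(deltas=[[[0,0,0],[-0.01,0,0],1],[[0,0,0],[-0.01,0,0],1],[[0,0,0],[-0.01,0,0],1],[[0,0,0],[-0.01,0,0],1],[[0,0,0],[-0.01,0,0],1],[[0,0,0],[-0.01,0,0],1],[[0,0,0],[-0.01,0,0],1],[[0,0,0],[-0.01,0,0],1],[[0,0,0],[-0.01,0,0],1],[[0,0,0],[-0.01,0,0],1],[[0,0,0],[-0.01,0,0],1],[[0,0,0],[-0.01,0,0],1],[[0,0,0],[-0.01,0,0],1],[[0,0,0],[-0.01,0,0],1],[[0,0,0],[-0.01,0,0],1],[[0,0,0],[-0.01,0,0],1],[[0,0,0],[-0.01,0,0],1],[[0,0,0],[-0.01,0,0],1],[[0,0,0],[-0.01,0,0],1],[[0,0,0],[-0.01,0,0],1]])

```text
time: 49.98
tool_pos: [0.57, -0.028, 0.0553]
tcp_rot: [-2.263, -2.18, 0.0]
wrist_force: [0.4, -0.4, -1.0]
width: 0.388
```

```bash
python3 - <<'E'
from h import *
s=st();snap('scene','s18');snap('top','t18')
a=load('s18')['im'][170:310,220:480]
cv2.imwrite('pics/s18c.png',cv2.resize(a[:,:,::-1],(780,420),interpolation=cv2.INTER_CUBIC))
for f in('s18','t18'): print(proj(load(f),np.array([[.576,.1445,.06],[.5748,.0445,.061]])))
E
```

```text
t 49.975 tcp [ 0.57   -0.028   0.0553] jaw -2.1395807601430414 z [-0. -0. -1.] q [-0.0927  0.2407  1.9852 -0.      0.9157 -0.0553] w 0.38769871704095904 F [ 0.417  -0.4352 -0.9772]
[[350.1855 251.5702]
 [311.4654 238.0921]]
[[202.4595 184.2224]
 [238.0453 187.3215]]
```

View pics/s18c.png

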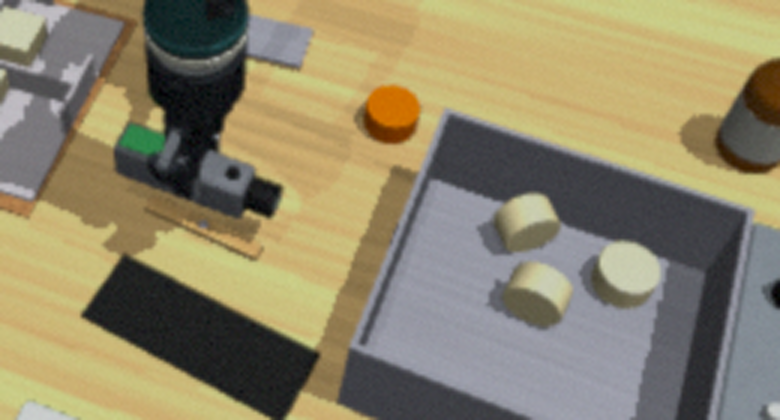

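move_arm(deltas=[[[0,0,0],[0.05,-0.05,0.15],1],[[0,0,0],[0.2,-0.05,0.35],1],[[0,0,0],[0.4,0,0.35],1],[[0,0,-0.01],[0.6,0.1,0.35],1],[[0,0,-0.02],[0.8,0.25,0.35],1],[[0,0,-0.03],[0.95,0.4,0.35],1],[[0,0,-0.03],[1,0.48,0.35],1],[[0,0,-0.03],[1,0.48,0.35],1]])

```text
time: 51.08
tool_pos: [0.6704, 0.0202, 0.0908]
tcp_rot: [2.312, 2.127, 0.0]
wrist_force: [0.0, -0.8, -2.2]
width: 0.392
```

move_arm(deltas=[[[0,0,0],[0.15,0,-0.1],1],[[0,0,0],[0.15,0,-0.3],1],[[0,0,0],[0.15,0,-0.5],1],[[0,0,0],[0.15,0,-0.62],1],[[0,0,0],[0.15,0,-0.62],1],[[0,0,0],[0.15,0,-0.62],1]])

```text
time: 51.82
tool_pos: [0.6854, 0.02, 0.0286]
tcp_rot: [2.313, 2.125, 0.001]
wrist_force: [0.9, 0.4, -0.9]
width: 0.386
```

Lower the last 6 mm, release, rise.

move_arm(deltas=[[[0,0,0],[0,0,-0.03],1],[[0,0,0],[0,0,-0.06],1],[[0,0,0],[0,0,-0.06],1],[[0,0,0],[0,0,-0.06],0],[[0,0,0],[0,0,-0.06],-0.3],[[0,0,0],[0,0,-0.06],-0.4],[[0,0,0],[0,0,-0.06],-0.4],[[0,0,0],[0,0,-0.06],-0.4],[[0,0,0],[0,0,0.2],-0.4],[[0,0,0],[0,0,0.6],-0.4],[[0,0,0],[0,0,1],-0.4],[[0,0,0],[0,0,1],-0.4]])

```text
time: 53.32
tool_pos: [0.6885, 0.02, 0.1336]
tcp_rot: [2.309, 2.121, 0.011]
wrist_force: [0.2, 0.0, -0.1]
width: 0.699
```

move_arm(deltas=[[[0,0,0],[-0.2,-0.2,0.5],-0.4],[[0,0,0],[-0.6,-0.4,1],-0.4],[[0,0,0],[-0.6,-0.4,1],-0.4],[[0,0,0],[-0.6,-0.4,1],-0.4],[[0,0,0],[-0.6,-0.4,1],-0.4]])

```text
time: 53.95
tool_pos: [0.6243, -0.0195, 0.2257]
tcp_rot: [-2.311, -2.124, 0.004]
wrist_force: [0.1, 0.5, -0.2]
width: 0.696
```

```bash
python3 - <<'E'
from h import *
s=st(); snap('wrist','w19');snap('scene','s19');snap('top','t19')
P=pts(load('w19'));X,Y,Z=np.moveaxis(P,-1,0)
m=((X>.63)&(X<.75)&(Y>-.08)&(Y<.125)&(Z>.04)&(Z<.053)).astype(np.uint8)
n,l,q,c=cv2.connectedComponentsWithStats(m)
for i in range(1,n):
    if q[i,4]>400:
        Q=P[l==i];print(q[i],cv2.minAreaRect((Q[:,:2]*1000).astype(np.float32)),np.median(Q[:,2]),np.linalg.lstsq(np.c_[Q[:,:2],np.ones(len(Q))],Q[:,2],rcond=None)[0])
fittray(['s19']);blobs('t19',zr=(.012,.08),mn=20,lohi=((.475,.16),(.685,.38)))
E
```

```text
t 53.95 tcp [ 0.6243 -0.0195  0.2257] jaw -4.825190856966167 z [-0.0036  0.0004 -1.    ] q [-0.0713  0.1755  1.7211  0.0002  1.2487  0.0129] w 0.6963315329308931 F [ 0.0553  0.5425 -0.1917]
[ 326   51   43  161 5385] ((685.4757690429688, 20.481922149658203), (144.52134704589844, 34.38960647583008), 85.0615463256836) 0.0465198090383701 [ 0.024  -0.0275  0.0303]
tray [ 0.5102 -0.2828] 2.1495540235682364 452 0.0011172828059458205 med 0.0
158 mean [0.5562 0.2645 0.0478] px [160.0886 188.8987] r 8.078120231628418 rgb [172.7468 172.3291 153.7342]
282 mean [0.5053 0.3264 0.0302] px [137.6099 206.1667] r 9.754746437072754 rgb [177.8262 179.3014 179.7021]
```

```bash
python3 - <<'E'
from h import *
blobs('s19',zr=(.02,.08),mn=60,lohi=((.472,.16),(.685,.375)))
print('tray shapes');blobs('s19',zr=(.03,.0395),mn=40,lohi=((.42,-.37),(.61,-.19)))
st(); order.finish_job()
E
```

```text
300 mean [0.501  0.2413 0.0448] px [395.18   243.0767] r 11.180439949035645 rgb [153.9267 150.6433 120.5067]
336 mean [0.5102 0.3291 0.0326] px [428.7976 259.9792] r 10.757731437683105 rgb [179.8006 181.497  155.9256]
343 mean [0.5632 0.2643 0.0447] px [399.1778 266.5948] r 11.803196907043457 rgb [150.6531 147.6735 120.0845]
tray shapes
219 mean [ 0.4621 -0.2609  0.0362] px [224.3607 179.347 ] r 11.16389274597168 rgb [157.1644 153.9406 127.0274]
216 mean [ 0.5363 -0.3293  0.0359] px [190.8056 191.0694] r 12.473901748657227 rgb [161.8704 162.0417 140.7407]
245 mean [ 0.538  -0.2541  0.0357] px [213.9673 199.1878] r 24.233341217041016 rgb [134.8857 132.4327 114.4367]
t 54.1 tcp [ 0.6246 -0.0195  0.2262] jaw -4.809662409808241 z [-0.0032  0.0003 -1.    ] q [-0.0711  0.1755  1.7202  0.0001  1.2491  0.0128] w 0.6987395021088783 F [-0.053  -0.0081  0.4198]
the job is handed in; nothing more can be done
```

The job is done and handed in at about 54 s of robot time. `finish_job` gave no verdict, so this rests on my own checks.

**What I did**
- Only two loose cream pucks were on the bench. I put one in the reject bay beside the puck already there and stacked the other on top of it.
- I carried the tray to the tank by its post. Tipping it about 24° on the open corner was enough for all three pucks to slide out.
- I set the tray back on its mat, held the thermometer about 10 cm from the black spot for more than 2 s, and laid it back on its pad.

**Last checks**
- **Pucks:** all three lie in the tank, one flat and two on their rims.
- **Tray:** it is on its mat within about 2 mm of where it started. The square, bar and cross are still in it.
- **Aim:** the measured sight line passed about 2 mm from the spot's centre sideways and up to about 5 mm vertically. It was square to the tank's side within about 3°. The wrist camera could not see the spot from that pose, so this rests on the tank fit and an earlier sighting of the spot.
- **Thermometer:** it lies flat on its pad, about 4 mm from the pad's centre.
- **Robot:** it was clear of everything at hand-in.

**Gaps**
- The final top view showed only two pucks, because the arm hid the third. The scene camera's depth readings showed all three.
- I reached the 16-picture limit, so the last checks after laying the thermometer down are from depth data, with no picture viewed.
- I did not re-measure the jars, bottle, scraper and wick bar at the end. No contact with them showed up in the force readings.

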